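Dial open the repair shop's bench safe

ROBOT

A 6-joint arm with a two-finger parallel gripper is mounted at the origin on the work surface. World frame = base frame: x ahead of the robot, y to its left, z up, the work surface at z = 0. Lengths are in m, angles in rad, forces in N, time in s.
With the tool pointing down it reaches from about 0.35 to 0.975 m from the base axis. Payload 4.9 kg.
Tool frame: the origin (TCP) lies midway between the tips of the shut fingers; the grasp point (between the pads) lies 19 mm behind it; z points along the fingers, y is the direction in which the jaws open and shut (so a half turn about z gives the same grasp; the last joint's range is limited). The gripper opens to 85 mm and grips with 20 to 120 N. Pads are 22 mm wide; open, the fingers measure 114 mm over their backs; the gripper's body (76 mm by 85 mm) begins 54 mm behind the grasp point. The pads swing forward as they close: fully open they stand 13 mm farther back than shut.
Start: joints at [1.146, 0.053, 1.613, -0, 1.476, -0.119], TCP at [0.188, 0.596, 0.231] pointing down, gripper open.
Joint ranges: [-3.01, 3.01], [-1.01, 2.22], [0.06, 2.58], [-1.02, 4.17], [0.09, 2.62], [-3.14, 3.14]. Speed limits (rad/s): [2.57, 2.57, 3.14, 3.14, 3.14, 3.14].

INTERFACE

Orientations are given as a rotation vector (axis times angle).
In Python, from station import ctrl gives the robot as it stands.
- The arm moves only by the tool play_rows, never from a script. Its argument "motion" is a list that holds one entry, the list of rows, each a list of 7 numbers: the closure, from -1 (fully open) to 1 (shut), then the shift along the tool's x, y, z in cm, then the turn, a rotation vector about the tool's x, y, z in degrees. A call has 1 to 20 rows; each row is the pose to reach, as a shift and turn from the pose measured when the call began, along the tool's axes at that moment; what a row does not reach only later rows make up. A row lasts 1/8 s, in which the tool goes at most 62.5 mm and 10.7 degrees, less where a joint would pass 70% of its speed; a pose out of reach is approached as far as the arm can. A call with a gripper value outside its range is refused whole. The fingers move at their own pace and stop on an object; "newtons" is the grip in N (left out, the last holds). Time passes only in rows, so rows that repeat a pose let the fingers close. It gives the time, the measured TCP pose, the force and the opening at its end, in the units of the state.
- ctrl.get_obs(): the state, without advancing time (a new reading comes with each control period).
- ctrl.get_image(name): name is "side" or "top" or "wrist"; returns a dict with "color" (420x560x3 uint8, red, green, blue), "mtx" (3x3 intrinsics, pixels), "T" (4x4, takes a point from camera to world coordinates). Camera axes: x right, y up, looking along -z (the intrinsics and any distortion apply to the point x, -y, -z); pixel columns grow to the right and rows downward; lengths in m; the calibration is good to about 2 mm. A picture is of the moment at which its call begins. There is no depth.
- ctrl.finish_job(): hands the job in, once; it reports no verdict.
The state is a dict: "t": time; "q": joint angles; "dq": joint speeds; "effort": joint torques, N m; "tool_pos": TCP position; "tool_rot": TCP orientation; "contact_force": force on the tool from outside, world axes, zero at the start; "wrist_torque": the same for the moment, N m; "opening": finger opening in m.
Only numpy, scipy, OpenCV 4.12 (cv2) and the standard library are available. Lean on these libraries where they do the work, as an engineer would, in place of code of your own. Each camera call takes 0.05 s, during which the arm holds its last target.

TASK

Open the shop's bench safe. Its combination is 30 - 35 - 20: turn the dial clockwise past 30 twice and stop on 30 the third time, turn it anticlockwise past 35 once and stop on 35 the second time, then turn it clockwise straight to 20. Then turn the lever handle clockwise until you feel it come up against its stop, raise the lid to about 40 degrees and leave it standing open; never force anything (at most 20 N of either finger on the dial, 12 N of push on the handle) and leave the things around the safe alone.

Things in the scene. Friction and masses are not known exactly. Their poses are not given: they have to be found in the camera images.
- safe: Grey steel top-opening bench safe, 300 (x) x 340 (y) x 120 mm, standing fixed on the bench; origin: centre of its underside, z up, -x its front. Flat lid (top 120.5 mm up) hinged along the far edge: hinge line along y at x 150, z 108.5. Dial axis at x -59, y 75; handle spindle at x -85, y 4. Black index mark on the lid at the dial's far (+x) edge.
- dial: Black dial, 78 mm across, face 9.5 mm above the lid. On it a grip ridge through the axis, 64 long, 14 wide, 24 high (top 33 mm over the lid); pinch it, or push it round with a fingertip against its side near an end. Origin on the axis at lid level, z up, x along the ridge to the zero mark. Takes 0.02 N m to turn, about 0.1 once the lock wheels are picked up; stays where left.
- zero_mark (a point): The wide zero graduation, 36 mm from the dial's axis, at the ridge's white-lined end. 40 graduations (9 degrees each, every fifth longer), numbered clockwise from 0; the index reads N when the zero mark stands 9 x N degrees anticlockwise of the index (seen from above). Each stop must be good to one division. If you turn past a number, start again.
- handle: Steel lever handle: upright hub 26 mm across on its spindle and a level round bar, 15 mm thick, reaching 115 mm from the spindle, its centre line 36 mm above the lid. Origin on the spindle at lid level, z up when the lid is shut. At rest (0) the bar points 43 degrees from the safe's -y direction towards +x; turned, it comes round to about -y, parallel to the hinge.
- lever_grip (a point): Point on the bar's centre line, 85 mm out from the spindle, where to take hold of it; the lid is 36 mm below.
- handle_turn (a joint): Turn of the handle, rad, clockwise from above; friction 0.15 N m. A wrong combination stops it dead at 0.40. With the right one it goes on to a hard stop on the adjustable strike, unseen, somewhere from 0.59 to 0.96; only in the last 0.04 before the stop is the bolt clear, so find the stop by feel. It stays where left.
- lid_swing (a joint): Opening angle of the lid, rad, 0 shut, 1.2 at most. Locked, it gives 1 mm. Stays balance its weight: about 4 N upward at the handle raises it, and it stands where it is left (past 0.9 it swings on up by itself). The bar turns in a pinch, so the gripper can stay upright as the lid tilts.
- teapot: Bystander: small steel teapot, 105 mm body, about 105 mm high, right of the safe; origin centre of its foot.
- jar: Bystander: glass jar with steel cap, 64 mm across, 85 mm high, left of the safe; origin centre of its foot.
- tap: Bystander: brass urn tap standing on its flange, 32 mm across, 64 mm high, left of the safe; origin centre of its foot.

How it is judged:
On the way, in this order (a step that is already met when the one before it is completed fails the run):
1. the wheels are set and the handle has turned past the point where a wrong combination blocks it (value of joint handle_turn above 0.48 rad), for 0.1 s.
2. the bolt is clear and the lid is coming up (value of joint lid_swing above 0.15 rad), for 0.1 s.
At the end, for the whole second after the job is handed in: the lid stands by itself at 0.56 rad (32 degrees) or more and is at rest (value of joint lid_swing above 0.56 rad and velocity of joint lid_swing between -0.05 and 0.05 rad/s); the robot touches nothing.
It fails at once if the dial is squeezed or forced: more than 40 N on it, both fingers added together (contact force between the fingers and dial above 40 N).
It fails at once if the handle or the locked lid is forced: the lock's fence or bolt bears on what stops it with more than 25 N (about 16 N at the bar) (contact force between any of fence, bolt and anything else above 25 N).
It fails at once if the teapot, the jar or the tap is moved by more than 20 mm (distance of any of teapot, jar, tap from where it was at the start of the episode above 0.02 m).
It also fails if it takes over 72 s, if anything falls off the work surface, if the arm or the gripper's body presses on something with over 40 N, if the wrist force passes 120 N, or if a joint passes its speed limit or range.

## Working session

There is one attempt and no reset: what is moved stays moved. The work goes in short steps, Python scripts to look and compute and a tool call to move; the robot and the scene stay as the last step left them, time stands still between calls to the robot, and variables do not carry over. Pictures are saved under pics/ and viewed, and the job is handed in when it is done.

Besides the shell and the picture viewer there is one more tool, called after "Emit:" as name(argument=value, ...), one argument or row to a line, values as JSON. play_rows: Moves the arm, as the interface text tells. Its arguments: {"type":"object","properties":{"motion":{"type":"array"},"newtons":{"type":"number"}},"required":["motion"]}

```bash
ls; mkdir -p pics; python3 - <<'E'
from station import ctrl
import cv2
o=ctrl.get_obs()
for k,v in o.items(): print(k,v)
for n in("side","top","wrist"):
    d=ctrl.get_image(n); cv2.imwrite(f"pics/{n}0.png",d["color"][:,:,::-1]); print(n,d["mtx"].tolist(),d["T"].round(4).tolist(),[k for k in d])
E
```

```text
pics
t 0.0
q [ 1.14600219e+00  5.33317466e-02  1.61432978e+00  1.86758331e-05
  1.47597238e+00 -1.19000756e-01]
dq [ 0.00019832 -0.00044054 -0.00205068 -0.00065421 -0.00190001 -0.00076795]
effort [ 2.08159960e-03 -3.93669748e+01 -3.70186400e+01  1.92535563e-04
  7.14686859e-03 -7.36853565e-06]
tool_pos [0.18788973 0.59542873 0.2300572 ]
tool_rot [-4.78386121e-01 -3.10438158e+00  3.08021392e-03]
contact_force [-0.31549844 -0.76389416 -0.58160579]
wrist_torque [ 0.02286957 -0.07115506 -0.06381345]
opening 0.08572961292910088
side [[418.19224843964975, 0.0, 286.5643706347413], [0.0, 418.19224843964975, 213.6450322048692], [0.0, 0.0, 1.0]] [[-0.9429, 0.2483, -0.2222, 0.4088], [-0.3329, -0.7292, 0.5978, 0.5941], [-0.0136, 0.6376, 0.7702, 0.8884], [0.0, 0.0, 0.0, 1.0]] ['color', 'mtx', 'T']
top [[446.0606964185465, 0.0, 280.8857939930613], [0.0, 446.0606964185465, 206.46982887466427], [0.0, 0.0, 1.0]] [[-0.0289, 0.993, -0.1145, 0.461], [-0.9996, -0.0286, 0.0043, -0.0446], [0.001, 0.1146, 0.9934, 1.3656], [0.0, 0.0, 0.0, 1.0]] ['color', 'mtx', 'T']
wrist [[329.59435551721225, 0.0, 278.4015773171871], [0.0, 329.59435551721225, 208.10578467287203], [0.0, 0.0, 1.0]] [[0.3006, -0.9092, -0.288, 0.1152], [0.9537, 0.286, 0.0925, 0.6199], [-0.0017, -0.3025, 0.9531, 0.374], [0.0, 0.0, 0.0, 1.0]] ['color', 'mtx', 'T']
```

View pics/top0.png

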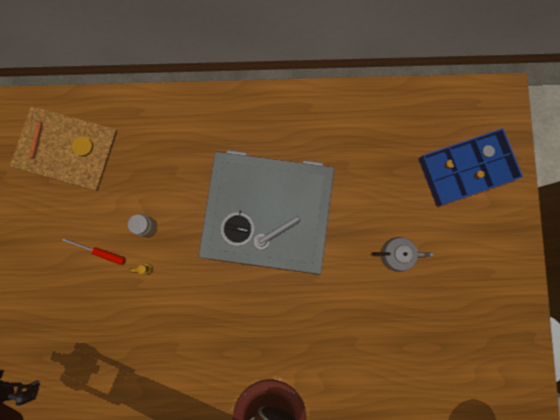

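View pics/side0.png

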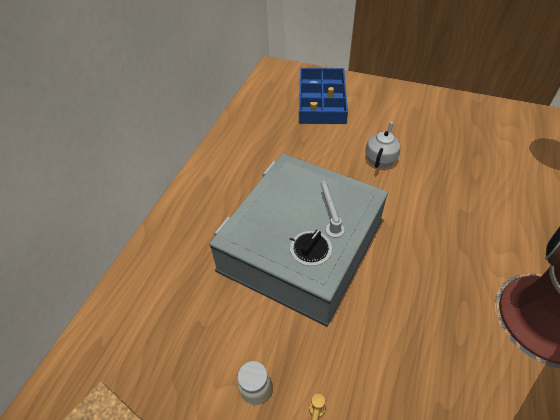

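```bash
python3 - <<'E'
import cv2
a=cv2.imread("pics/top0.png")[150:350,150:420]
cv2.imwrite("pics/top0c.png",cv2.resize(a,None,fx=2.9,fy=2.9,interpolation=cv2.INTER_CUBIC))
E
```

```text
(no output)
```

View pics/top0c.png

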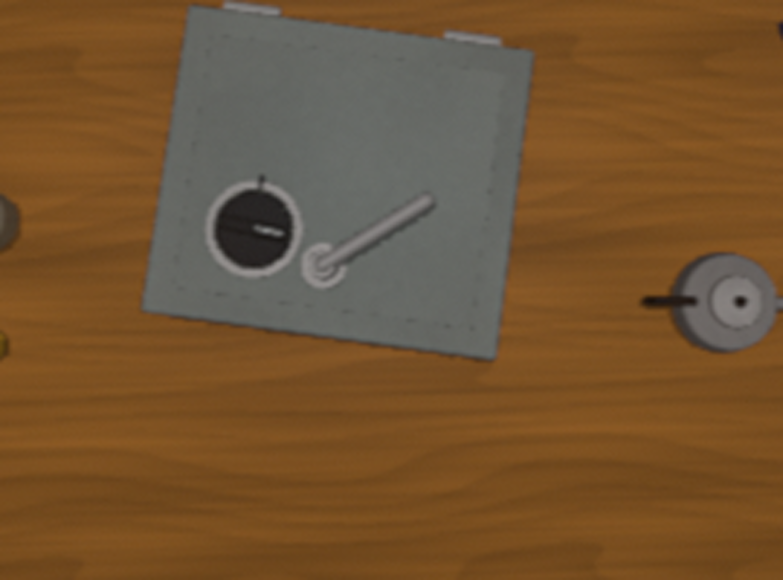

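```bash
python3 - <<'E'
import cv2
a=cv2.imread("pics/side0.png")[145:325,205:395]
cv2.imwrite("pics/side0c.png",cv2.resize(a,None,fx=3.2,fy=3.2,interpolation=cv2.INTER_CUBIC))
a=cv2.imread("pics/top0.png")[195:260,205:310]
cv2.imwrite("pics/top0d.png",cv2.resize(a,None,fx=7,fy=7,interpolation=cv2.INTER_CUBIC))
E
```

```text
(no output)
```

View pics/side0c.png

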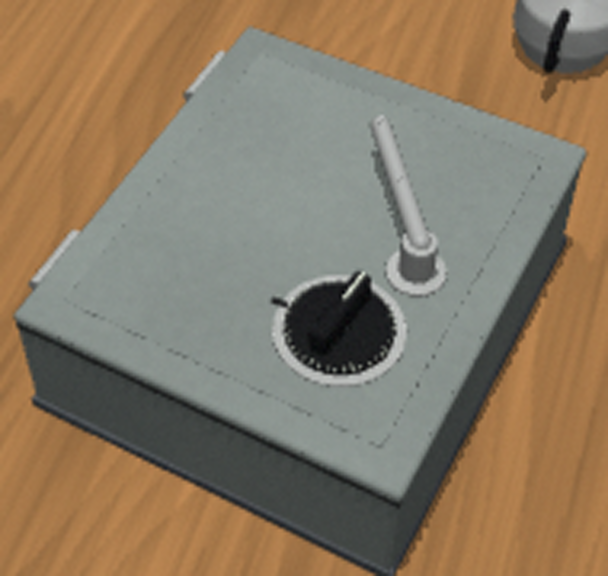

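View pics/top0d.png

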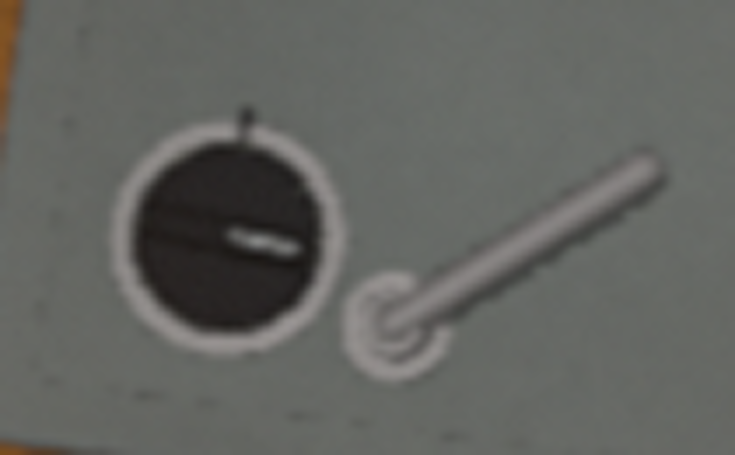

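View pics/wrist0.png

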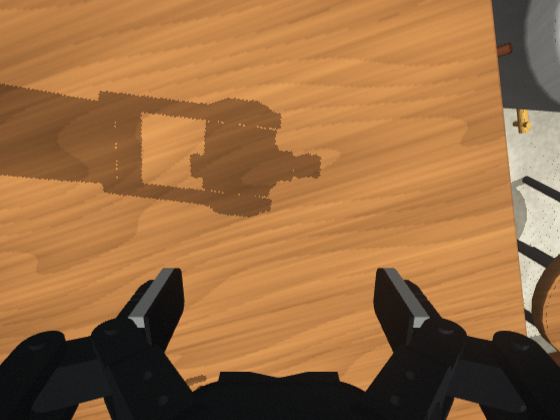

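```bash
cat > h.py <<'E'
import numpy as np, cv2
from scipy.spatial.transform import Rotation as R
def proj(P,mtx,T):
    P=np.atleast_2d(P); c=(P-T[:3,3])@T[:3,:3]; c=c*[1,-1,-1]
    u=c@np.array(mtx).T; return u[:,:2]/u[:,2:]
def safe2w(p,s):
    p=np.atleast_2d(p).astype(float); c,sn=np.cos(s[2]),np.sin(s[2])
    return np.c_[s[0]+c*p[:,0]-sn*p[:,1], s[1]+sn*p[:,0]+c*p[:,1], p[:,2]]
def ray(px,mtx,T,z):
    d=np.linalg.inv(mtx)@np.array([px[0],px[1],1.]); d=d*[1,-1,-1]; d=T[:3,:3]@d; o=T[:3,3]
    return o+d*(z-o[2])/d[2]
E
python3 - <<'E'
from h import *
from station import ctrl
from scipy.optimize import least_squares
t=ctrl.get_image("top"); s=ctrl.get_image("side")
np.savez("cams.npz",tm=t["mtx"],tT=t["T"],sm=s["mtx"],sT=s["T"])
L=np.array([[.15,.17,.1205],[.15,-.17,.1205],[-.15,-.17,.1205],[-.15,.17,.1205]])
pt=np.array([(190,7),(533,50),(496,358),(143,310)])/2.9+150
ps=np.array([(18,322),(250,30),(585,152),(403,500)])/3.2+[205,145]
def f(p,w): 
    r=[]
    if 't' in w:r.append(proj(safe2w(L,p),t["mtx"],t["T"])-pt)
    if 's' in w:r.append(proj(safe2w(L,p),s["mtx"],s["T"])-ps)
    return np.concatenate(r).ravel()
for w in('t','s','ts'):
    r=least_squares(f,[.45,0,0],args=(w,)); print(w,r.x.round(4),r.x[2]*57.3,abs(r.fun).max())
S=r.x; print(f(S,'ts').reshape(-1,2).round(1).tolist())
np.save("S.npy",S)
D=safe2w([-.059,.075,.1205],S)[0];H=safe2w([-.085,.004,.1205],S)[0]
print("dial",D,"hub",H)
# measured from images
tm,tT,sm,sT=t["mtx"],t["T"],s["mtx"],s["T"]
c7=lambda a:np.array(a)/7+[205,195]
c3=lambda a:np.array(a)/3.2+[205,145]
print("ring top",ray(c7((228,238)),tm,tT,.1205),"side",ray(c3((340,329)),sm,sT,.1205))
print("index",ray(c7((246,118)),tm,tT,.1205),"side",ray(c3((277,301)),sm,sT,.1205))
for n,a,b,m,T,c in(("t",(228,232),(298,248),tm,tT,c7),("s",(345,298),(362,276),sm,sT,c3)):
    A=ray(c(a),m,T,.1535);B=ray(c(b),m,T,.1535); d=B-A; print(n,A,B,np.degrees(np.arctan2(d[1],d[0])), "from axis",np.degrees(np.arctan2(*(B-D)[[1,0]])), np.linalg.norm((B-D)[:2]))
for n,b,m,T,c in(("t",(652,165),tm,tT,c7),("s",(378,122),sm,sT,c3)):
    B=ray(c(b),m,T,.1565); print("bar tip",B,np.degrees(np.arctan2(*(B-H)[[1,0]])),np.linalg.norm((B-H)[:2]))
E
```

```text
t [ 0.5906 -0.0117 -0.1603] -9.187226722216593 0.3475252751746609
s [ 0.5886 -0.004  -0.1573] -9.01391534316463 0.8166740345139658
ts [ 0.5896 -0.0079 -0.1586] -9.086536371547968 2.1151678592806604
[[-1.6, 0.1], [-1.3, 0.5], [-1.2, 0.2], [-1.2, 0.7], [-0.5, -2.1], [-0.3, -1.3], [0.7, -1.4], [0.4, -1.3]]
dial [0.543208  0.0754464 0.1205   ] hub [0.50632229 0.00944302 0.1205    ]
ring top [0.54463302 0.07282871 0.1205    ] side [0.54524228 0.073615   0.1205    ]
index [0.5925565  0.06476295 0.1205    ] side [0.59465679 0.06501711 0.1205    ]
t [0.54474818 0.06967551 0.1535    ] [0.5377459  0.04261643 0.1535    ] -104.50858494446612 from axis -99.44607892412958 0.033281241041703144
s [0.54378476 0.07042247 0.1535    ] [0.53825765 0.04872343 0.1535    ] -104.29031031198485 from axis -100.49488908875848 0.02717762020348908
bar tip [ 0.56585385 -0.09575251  0.1565    ] -60.49390155817617 0.12087227439681207
bar tip [ 0.56821944 -0.09266161  0.1565    ] -58.7752175789603 0.119401058704703
```

```bash
cat >> h.py <<'E'
def Rdown(yaw):
    c,s=np.cos(np.radians(yaw)),np.sin(np.radians(yaw)); return np.c_[[c,s,0],[s,-c,0],[0,0,-1]]
def row(obs,pos,Rt,cl=-1):
    R0=R.from_rotvec(obs["tool_rot"]).as_matrix()
    d=R0.T@(np.array(pos)-obs["tool_pos"])*100
    w=np.degrees(R.from_matrix(R0.T@Rt).as_rotvec())
    return [cl]+[float(x) for x in d.round(2)]+[float(x) for x in w.round(1)]
E
python3 - <<'E'
from h import *
from station import ctrl
print(row(ctrl.get_obs(),[.53,.075,.30],Rdown(105)))
E
```

```text
[-1, -48.29, -39.37, -6.9, -0.1, 0.0, 57.5]
```

Emit:
play_rows(
  motion=[
    [[-1,-48.3,-39.4,-6.9,0,0,57.5],[-1,-48.3,-39.4,-6.9,0,0,57.5],[-1,-48.3,-39.4,-6.9,0,0,57.5],[-1,-48.3,-39.4,-6.9,0,0,57.5],[-1,-48.3,-39.4,-6.9,0,0,57.5],[-1,-48.3,-39.4,-6.9,0,0,57.5],[-1,-48.3,-39.4,-6.9,0,0,57.5],[-1,-48.3,-39.4,-6.9,0,0,57.5],[-1,-48.3,-39.4,-6.9,0,0,57.5],[-1,-48.3,-39.4,-6.9,0,0,57.5],[-1,-48.3,-39.4,-6.9,0,0,57.5],[-1,-48.3,-39.4,-6.9,0,0,57.5],[-1,-48.3,-39.4,-6.9,0,0,57.5],[-1,-48.3,-39.4,-6.9,0,0,57.5]],
  ],
)

```text
t: 2.0
tool_pos: [0.5295, 0.0758, 0.2999]
tool_rot: [1.91, 2.494, -0.001]
contact_force: [-0.1, -0.6, 0.3]
opening: 0.0848
```

```bash
cat >> h.py <<'E'
def snap(ctrl,name,f,box=None,k=1):
    d=ctrl.get_image(name); a=d["color"][:,:,::-1]; np.savez("pics/"+f+".npz",m=d["mtx"],T=d["T"])
    cv2.imwrite("pics/"+f+"_full.png",a)
    if box: a=a[box[1]:box[3],box[0]:box[2]]
    cv2.imwrite("pics/"+f+".png",cv2.resize(np.ascontiguousarray(a),None,fx=k,fy=k,interpolation=cv2.INTER_CUBIC)); return d
E
python3 - <<'E'
from h import *
from station import ctrl
o=ctrl.get_obs(); print(o["t"],o["tool_pos"],o["tool_rot"],o["q"],o["contact_force"])
snap(ctrl,"wrist","w1",None,1.4)
E
```

```text
2.0 [0.52947499 0.07582979 0.29994649] [ 1.91031010e+00  2.49390793e+00 -1.48953662e-03] [ 3.51160517e-03 -1.95151950e-01  1.73512728e+00 -8.23220751e-04
  1.60210326e+00 -2.59996672e-01] [-0.11306561 -0.5517439   0.25247095]
```

View pics/w1.png

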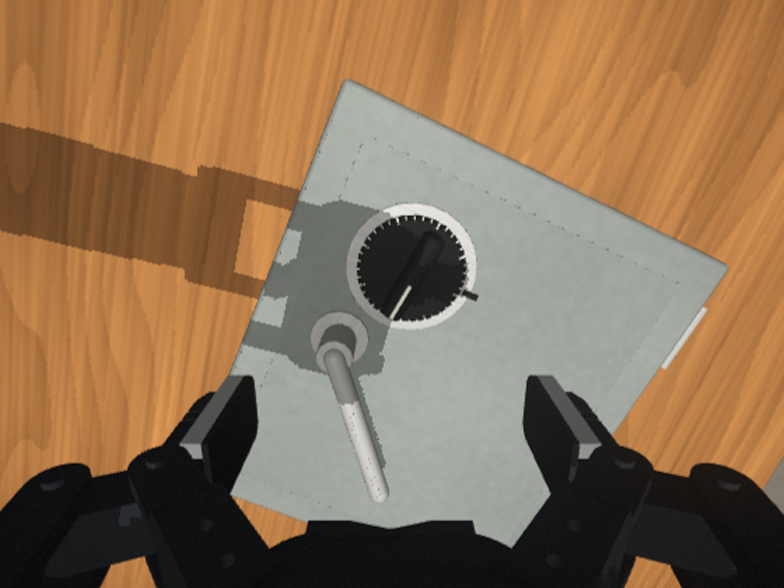

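```bash
python3 - <<'E'
from h import *
a=cv2.imread("pics/w1_full.png")
b=a[135:245,235:350]; cv2.imwrite("pics/w1c.png",cv2.resize(b,None,fx=5.4,fy=5.4,interpolation=cv2.INTER_CUBIC))
E
```

```text
(no output)
```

View pics/w1c.png

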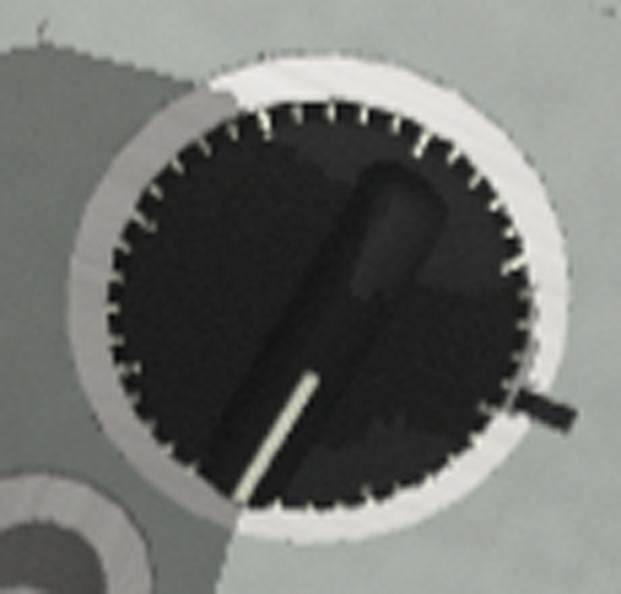

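```bash
python3 - <<'E'
from h import *
n=np.load("pics/w1.npz"); m,T=n["m"],n["T"]
f=lambda p,z: ray(np.array(p)/5.4+[235,135],m,T,z)
print("ring pts circle fit:")
import itertools
P=np.array([f(p,.1205) for p in [(68,310),(568,300),(325,54),(310,545),(480,120),(120,470),(497,472)]])
A=np.c_[2*P[:,:2],np.ones(len(P))]; s=np.linalg.lstsq(A,(P[:,:2]**2).sum(1),rcond=None)[0]; print(s[:2],np.sqrt(s[2]+s[:2]@s[:2]))
c=s[:2]
F=lambda p: f(p,.130)
# dial edge circle
Q=np.array([F(p) for p in [(265,122),(420,145),(512,266),(370,497),(135,375),(142,222),(240,500)]])
A=np.c_[2*Q[:,:2],np.ones(len(Q))]; s2=np.linalg.lstsq(A,(Q[:,:2]**2).sum(1),rcond=None)[0]; c2=s2[:2];print(c2,np.sqrt(s2[2]+c2@c2))
ang=lambda p,c: np.degrees(np.arctan2(*(p[:2]-c)[::-1]))
for p,k in zip(Q,[15,20,25,35,5,10,0]): print(k, ang(p,c2), (ang(p,c2)+9*k)%360-360)
for c_ in(c,c2):print("index",ang(f((575,420),.1205),c_),ang(f((525,399),.1205),c_)); 
for p in [(330,110),(395,122),(455,160),(487,405),(425,475)]: print(p,ang(F(p),c2))
a=f((240,498),.1535);b=f((314,377),.1535);d=a-b;print("white line",np.degrees(np.arctan2(d[1],d[0])),a,b)
h=lambda p,z: ray(np.array(p)/1.4,m,T,z)
print("lid corners",h((347,80),.1205),h((727,267),.1205),h((514,547),.1205))
L=(h((727,267),.1205)-h((347,80),.1205));print(np.linalg.norm(L),np.degrees(np.arctan2(L[1],L[0])))
print("hub ring",h((339,339),.1205),"bar tip",h((381,497),.1565))
E
```

```text
ring pts circle fit:
[0.54749027 0.07164771] 0.04744392554944946
[0.54726523 0.07311104] 0.03661115083043785
15 120.44411361223759 -104.55588638776243
20 76.29007318266122 -103.70992681733878
25 31.0778053960214 -103.9221946039786
35 -58.35994026928991 -103.3599402692899
5 -147.32144298209718 -102.32144298209721
10 165.54064479152768 -104.45935520847232
0 -96.82934008931441 -96.82934008931443
index -7.684458189027546 -7.5533198172268845
index -9.169894102339404 -9.398606495189954
(330, 110) 102.78471790258531
(395, 122) 85.20650595383718
(455, 160) 65.91459345050849
(487, 405) -12.404539215731234
(425, 475) -40.75297009217221
white line -104.60744951703143 [0.54021796 0.0444157  0.1535    ] [0.54662684 0.06900668 0.1535    ]
lid corners [0.4734621  0.18247595 0.1205    ] [0.76758239 0.13369756 0.1205    ] [ 0.70653187 -0.14989668  0.1205    ]
0.29813767821671083 -9.41651280269268
hub ring [0.50974162 0.00549757 0.1205    ] bar tip [ 0.57050615 -0.09699342  0.1565    ]
```

```bash
cat >> h.py <<'E'
YAW=105.; HX=.011; HY=.0145
D=np.array([.546,.073])
def peg(beta,sgn,gap=0.,a=.020,z=.138,D=D,yaw=YAW):
    """peg centre to hold ridge arm at angle beta(deg). sgn=-1: pushing clockwise (peg on ccw side)"""
    b=np.radians(beta); u=np.array([np.cos(b),np.sin(b)]); n=np.array([-u[1],u[0]])*(1 if sgn<0 else -1)
    t=np.arctan2(n[1],n[0])-np.radians(yaw)
    h=HX*abs(np.cos(t))+HY*abs(np.sin(t))
    p=D+a*u+(.007+h+gap)*n
    return [p[0],p[1],z]
def rows(o,betas,sgn,gaps=None,yaw=YAW,cl=1,**k):
    for i,b in enumerate(betas):
        r=row(o,peg(b,sgn,0 if gaps is None else gaps[i],yaw=yaw,**k),Rdown(yaw),cl)
        print(str(r[:1]+[round(x,2) for x in r[1:4]]+[round(x,1)+0. for x in r[4:]])+",",end=" ")
    print()
E
python3 - <<'E'
from h import *
from station import ctrl
o=ctrl.get_obs()
rows(o,[76],-1,[.008],z=.2); rows(o,[76],-1,[.008])
E
```

```text
[1, 2.67, -0.39, 10.0, 0.0, 0.0, 0.1], 
[1, 2.68, -0.39, 16.2, 0.0, 0.0, 0.1],
```

Emit:
play_rows(
  motion=[
    [[1,2.7,-0.4,5,0,0,0.1],[1,2.7,-0.4,10,0,0,0.1],[1,2.7,-0.4,10,0,0,0.1],[1,2.7,-0.4,10,0,0,0.1]],
  ],
  newtons=20,
)

```text
t: 2.55
tool_pos: [0.5196, 0.1009, 0.2021]
tool_rot: [1.911, 2.491, 0.001]
contact_force: [0.3, -0.2, 0.3]
opening: 0.0123
```

```bash
python3 - <<'E'
from h import *
from station import ctrl
o=ctrl.get_obs(); print(o["t"],o["tool_pos"],o["opening"])
snap(ctrl,"wrist","w2",None,1.4)
E
```

```text
2.55 [0.51955648 0.10087983 0.20209883] 0.012264028002401286
```

View pics/w2.png

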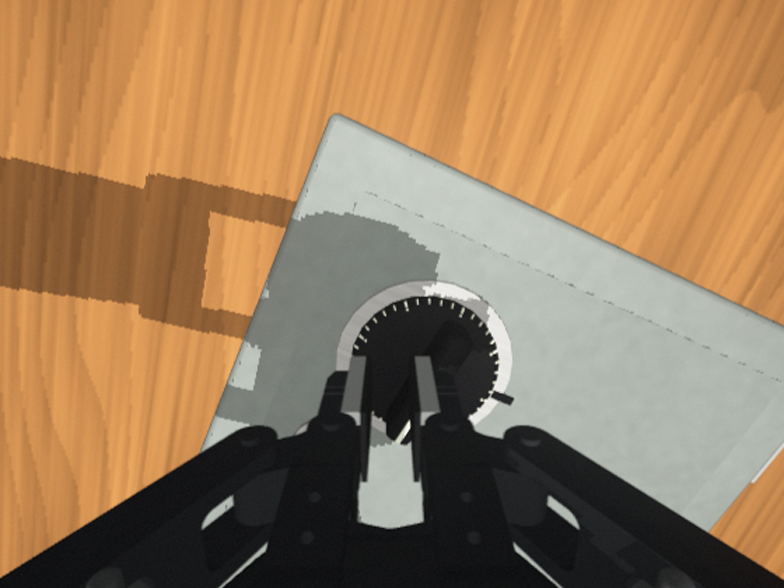

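Emit:
play_rows(
  motion=[
    [[1,0,0,3,0,0,0],[1,0,0,6.4,0,0,0],[1,0,0,6.4,0,0,0],[1,0,0,6.4,0,0,0]],
  ],
)

```text
t: 3.1
tool_pos: [0.5222, 0.1007, 0.1419]
tool_rot: [1.909, 2.487, 0.007]
contact_force: [0.6, -0.1, 0.3]
opening: 0.0003
```

```bash
sed -i 's/HY=.0145/HY=.010/' h.py; python3 - <<'E'
from h import *
from station import ctrl
o=ctrl.get_obs(); print(o["t"],o["tool_pos"],o["opening"],o["contact_force"])
snap(ctrl,"wrist","w3",None,1.4)
snap(ctrl,"side","s3",(240,180,360,270),5)
E
```

```text
3.1 [0.52217988 0.10074321 0.14194119] 0.00032231097969581804 [ 0.58337463 -0.1173589   0.32611919]
```

View pics/w3.png

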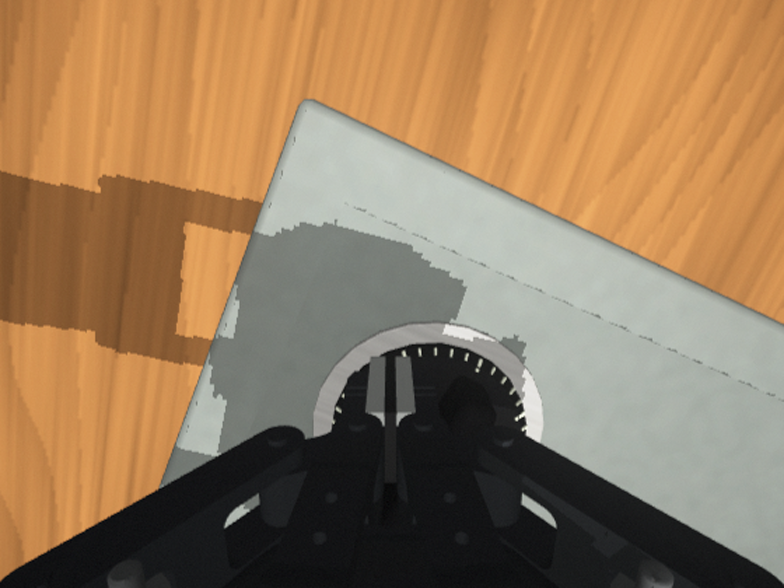

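View pics/s3.png

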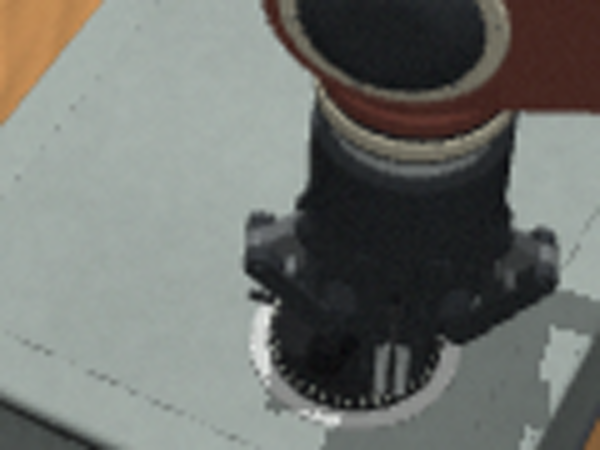

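```bash
sed -i 's/HY=.010/HY=.009/' h.py; python3 - <<'E'
from h import *
from station import ctrl
o=ctrl.get_obs(); print(o["tool_pos"])
b=[76,74,66]+[66-18*i for i in range(1,18)]; print(b[-1])
rows(o,b,-1,[.005]+[0]*19)
E
```

```text
[0.52221288 0.10078997 0.14198349]
-240
[1, -0.33, 0.34, 0.4, 0.5, 0.2, 0.0], [1, -0.53, 0.86, 0.41, 0.5, 0.2, 0.0], [1, -0.43, 1.21, 0.41, 0.5, 0.2, 0.0], [1, -0.44, 2.1, 0.42, 0.5, 0.2, 0.0], [1, -0.85, 2.99, 0.43, 0.5, 0.2, 0.0], [1, -1.56, 3.67, 0.43, 0.5, 0.2, 0.0], [1, -2.1, 4.18, 0.44, 0.5, 0.2, 0.0], [1, -2.91, 4.46, 0.44, 0.5, 0.2, 0.0], [1, -3.86, 4.39, 0.44, 0.5, 0.2, 0.0], [1, -4.75, 3.88, 0.44, 0.5, 0.2, 0.0], [1, -5.38, 3.13, 0.44, 0.5, 0.2, 0.0], [1, -5.86, 2.67, 0.44, 0.5, 0.2, 0.0], [1, -6.17, 1.94, 0.43, 0.5, 0.2, 0.0], [1, -6.16, 1.05, 0.42, 0.5, 0.2, 0.0], [1, -5.74, 0.16, 0.42, 0.5, 0.2, 0.0], [1, -5.04, -0.52, 0.41, 0.5, 0.2, 0.0], [1, -4.5, -1.03, 0.4, 0.5, 0.2, 0.0], [1, -3.69, -1.31, 0.4, 0.5, 0.2, 0.0], [1, -2.74, -1.24, 0.4, 0.5, 0.2, 0.0], [1, -1.85, -0.73, 0.4, 0.5, 0.2, 0.0],
```

Emit:
play_rows(
  motion=[
    [[1,-0.33,0.34,0.4,0.5,0.2,0],[1,-0.53,0.86,0.4,0.5,0.2,0],[1,-0.43,1.2,0.4,0.5,0.2,0],[1,-0.44,2.1,0.4,0.5,0.2,0],[1,-0.85,3.0,0.4,0.5,0.2,0],[1,-1.55,3.65,0.4,0.5,0.2,0]],
  ],
)

```text
t: 3.95
tool_pos: [0.5622, 0.0953, 0.1382]
tool_rot: [-1.912, -2.492, -0.0]
contact_force: [-1.4, 1.4, 0.8]
opening: -0.0004
```

```bash
python3 - <<'E'
from h import *
from station import ctrl
o=ctrl.get_obs(); print(o["t"],o["tool_pos"],o["contact_force"], peg(12,-1))
snap(ctrl,"wrist","w4",None,1.4)
snap(ctrl,"top","t4",(195,180,325,270),5)
E
```

```text
3.95 [0.5621898  0.09529838 0.13819063] [-1.42105098  1.42454814  0.75335088] [np.float64(0.5617257445587893), np.float64(0.09521087554963525), 0.138]
```

View pics/w4.png

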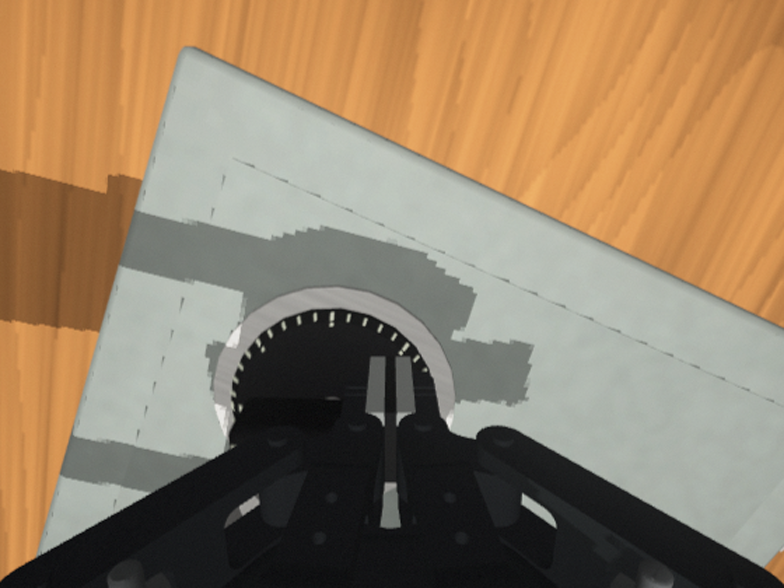

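View pics/t4.png

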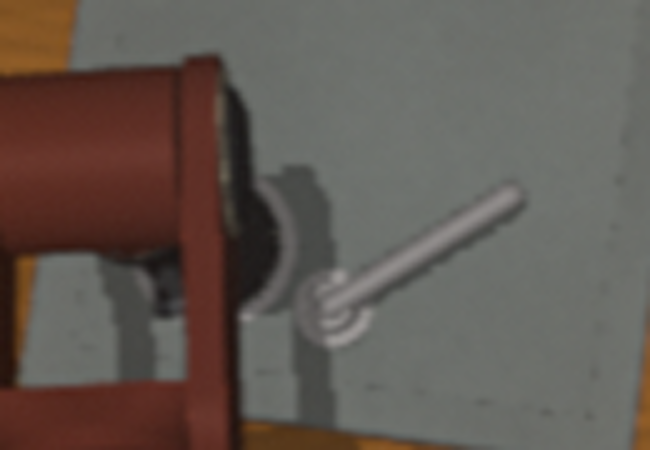

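```bash
cat >> h.py <<'E'
def theta(f,pts,k=1.4,off=(0,0),c=D):
    n=np.load("pics/"+f+".npz"); out=[]
    for p in pts:
        P=ray(np.array(p)/k+off,n["m"],n["T"],.130)[:2]-c; out.append((np.degrees(np.arctan2(P[1],P[0]))%45, np.hypot(*P)))
    print(np.round(out,4).tolist())
E
python3 - <<'E'
from h import *
theta("w4",[(332,318),(262,348),(404,348)])
theta("w1",np.array([(265,122),(420,145),(512,266),(370,497),(135,375),(142,222)])/5.4,1,(235,135))
E
```

```text
[[11.508, 0.0373], [12.2277, 0.0347], [12.8613, 0.0378]]
[[28.6597, 0.0368], [29.4226, 0.0369], [30.2245, 0.0375], [33.411, 0.0367], [33.6689, 0.0341], [29.8559, 0.0354]]
```

```bash
python3 - <<'E'
from h import *
from station import ctrl
o=ctrl.get_obs()
b=[12-18*i for i in range(1,21)]; print(b[-1])
rows(o,b,-1)
E
```

```text
-348
[1, -0.47, 0.44, 0.04, 0.0, 0.0, -0.1], [1, -1.28, 0.73, 0.04, 0.0, 0.0, -0.1], [1, -2.22, 0.65, 0.04, 0.0, 0.0, -0.1], [1, -3.12, 0.15, 0.04, 0.0, 0.0, -0.1], [1, -3.75, -0.61, 0.04, 0.0, 0.0, -0.1], [1, -4.23, -1.07, 0.04, 0.0, 0.0, -0.1], [1, -4.54, -1.79, 0.04, 0.0, 0.0, -0.1], [1, -4.53, -2.69, 0.04, 0.0, 0.0, -0.1], [1, -4.11, -3.58, 0.04, 0.0, 0.0, -0.1], [1, -3.41, -4.26, 0.04, 0.0, 0.0, -0.1], [1, -2.87, -4.76, 0.04, 0.0, 0.0, -0.1], [1, -2.06, -5.05, 0.04, 0.0, 0.0, -0.1], [1, -1.11, -4.98, 0.04, 0.0, 0.0, -0.1], [1, -0.22, -4.47, 0.04, 0.0, 0.0, -0.1], [1, 0.41, -3.71, 0.04, 0.0, 0.0, -0.1], [1, 0.89, -3.26, 0.04, 0.0, 0.0, -0.1], [1, 1.2, -2.53, 0.04, 0.0, 0.0, -0.1], [1, 1.19, -1.64, 0.04, 0.0, 0.0, -0.1], [1, 0.78, -0.75, 0.04, 0.0, 0.0, -0.1], [1, 0.07, -0.07, 0.04, 0.0, 0.0, -0.1],
```

Emit:
play_rows(
  motion=[
    [[1,-0.47,0.44,0,0,0,0],[1,-1.28,0.73,0,0,0,0],[1,-2.22,0.65,0,0,0,0],[1,-3.12,0.15,0,0,0,0],[1,-3.75,-0.6,0,0,0,0],[1,-4.23,-1.07,0,0,0,0],[1,-4.54,-1.8,0,0,0,0],[1,-4.53,-2.7,0,0,0,0],[1,-4.1,-3.58,0,0,0,0],[1,-3.4,-4.26,0,0,0,0],[1,-2.87,-4.76,0,0,0,0],[1,-2.06,-5.05,0,0,0,0],[1,-1.1,-4.98,0,0,0,0],[1,-0.22,-4.47,0,0,0,0],[1,0.4,-3.7,0,0,0,0],[1,0.89,-3.26,0,0,0,0],[1,1.2,-2.53,0,0,0,0],[1,1.19,-1.64,0,0,0,0],[1,0.78,-0.75,0,0,0,0],[1,0.07,-0.07,0,0,0,0]],
  ],
)

```text
t: 6.55
tool_pos: [0.5626, 0.0956, 0.1385]
tool_rot: [-1.913, -2.491, -0.003]
contact_force: [-3.5, 2.0, 0.5]
opening: -0.0003
```

```bash
python3 - <<'E'
from h import *
from station import ctrl
o=ctrl.get_obs(); print(o["t"],o["tool_pos"],o["contact_force"], peg(12,-1))
snap(ctrl,"wrist","w5",(140,180,350,320),3.8)
b=[12-18*i for i in range(1,21)]
rows(o,b,-1)
E
```

```text
6.55 [0.56264447 0.0955607  0.13845701] [-3.49853427  1.96286518  0.48930556] [np.float64(0.5617257445587893), np.float64(0.09521087554963525), 0.138]
[1, -0.55, 0.41, 0.05, 0.1, -0.1, 0.0], [1, -1.36, 0.7, 0.04, 0.1, -0.1, 0.0], [1, -2.31, 0.62, 0.04, 0.1, -0.1, 0.0], [1, -3.2, 0.12, 0.04, 0.1, -0.1, 0.0], [1, -3.83, -0.64, 0.04, 0.1, -0.1, 0.0], [1, -4.31, -1.1, 0.04, 0.1, -0.1, 0.0], [1, -4.62, -1.82, 0.04, 0.1, -0.1, 0.0], [1, -4.61, -2.72, 0.04, 0.1, -0.1, 0.0], [1, -4.2, -3.6, 0.04, 0.1, -0.1, 0.0], [1, -3.49, -4.28, 0.04, 0.1, -0.1, 0.0], [1, -2.95, -4.79, 0.04, 0.1, -0.1, 0.0], [1, -2.14, -5.08, 0.04, 0.1, -0.1, 0.0], [1, -1.19, -5.0, 0.04, 0.1, -0.1, 0.0], [1, -0.3, -4.5, 0.04, 0.1, -0.1, 0.0], [1, 0.33, -3.74, 0.04, 0.1, -0.1, 0.0], [1, 0.81, -3.28, 0.04, 0.1, -0.1, 0.0], [1, 1.12, -2.56, 0.04, 0.1, -0.1, 0.0], [1, 1.11, -1.67, 0.05, 0.1, -0.1, 0.0], [1, 0.7, -0.78, 0.05, 0.1, -0.1, 0.0], [1, -0.01, -0.1, 0.05, 0.1, -0.1, 0.0],
```

View pics/w5.png

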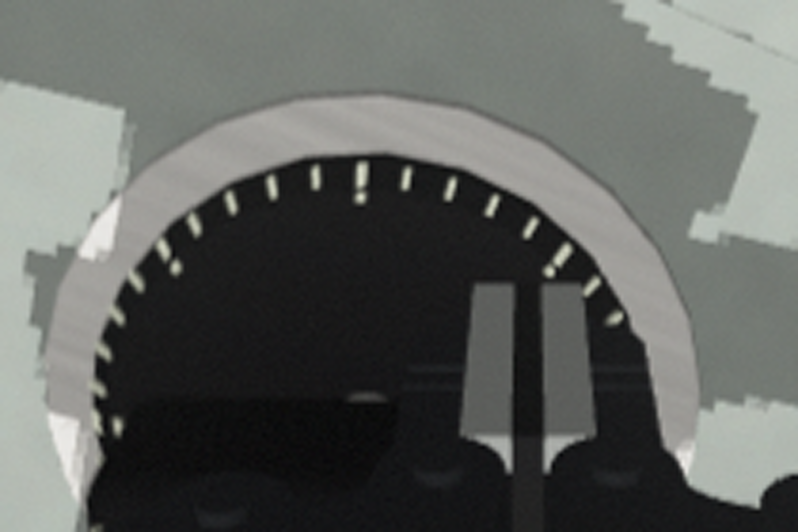

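Emit:
play_rows(
  motion=[
    [[1,-0.55,0.41,0.05,0,0,0],[1,-1.36,0.7,0.05,0,0,0],[1,-2.31,0.62,0.05,0,0,0],[1,-3.2,0.12,0.05,0,0,0],[1,-3.83,-0.64,0.05,0,0,0],[1,-4.31,-1.1,0.05,0,0,0],[1,-4.62,-1.82,0.05,0,0,0],[1,-4.6,-2.72,0.05,0,0,0],[1,-4.2,-3.6,0.05,0,0,0],[1,-3.5,-4.28,0.05,0,0,0],[1,-2.95,-4.8,0.05,0,0,0],[1,-2.14,-5.08,0.05,0,0,0],[1,-1.2,-5.0,0.05,0,0,0],[1,-0.3,-4.5,0.05,0,0,0],[1,0.33,-3.74,0.05,0,0,0],[1,0.8,-3.28,0.05,0,0,0],[1,1.12,-2.56,0.05,0,0,0],[1,1.1,-1.67,0.05,0,0,0],[1,0.7,-0.78,0.05,0,0,0],[1,0,-0.1,0.05,0,0,0]],
  ],
)

```text
t: 9.1
tool_pos: [0.5634, 0.0949, 0.1382]
tool_rot: [1.914, 2.491, 0.005]
contact_force: [-3.2, 4.4, 0.4]
opening: -0.0001
```

```bash
python3 - <<'E'
from h import *
from station import ctrl
theta("w5",[(362,180),(170,258),(558,262)],3.8,(140,180))
o=ctrl.get_obs(); print(o["t"],o["tool_pos"],o["contact_force"], peg(12,-1))
snap(ctrl,"wrist","w6",(140,180,350,320),3.8)
b=[12-18*i for i in range(1,16)]+[-264,-268,-268];print(b)
rows(o,b,-1)
E
```

```text
[[12.1991, 0.0372], [12.6428, 0.0355], [12.9821, 0.0374]]
9.1 [0.56341603 0.09493365 0.1382418 ] [-3.23532549  4.39707473  0.37099258] [np.float64(0.5617257445587893), np.float64(0.09521087554963525), 0.138]
[-6, -24, -42, -60, -78, -96, -114, -132, -150, -168, -186, -204, -222, -240, -258, -264, -268, -268]
[1, -0.47, 0.35, 0.02, 0.2, -0.1, -0.1], [1, -1.28, 0.64, 0.02, 0.2, -0.1, -0.1], [1, -2.23, 0.56, 0.02, 0.2, -0.1, -0.1], [1, -3.12, 0.06, 0.02, 0.2, -0.1, -0.1], [1, -3.75, -0.7, 0.01, 0.2, -0.1, -0.1], [1, -4.23, -1.16, 0.01, 0.2, -0.1, -0.1], [1, -4.54, -1.88, 0.01, 0.2, -0.1, -0.1], [1, -4.53, -2.77, 0.01, 0.2, -0.1, -0.1], [1, -4.12, -3.66, 0.01, 0.2, -0.1, -0.1], [1, -3.41, -4.34, 0.01, 0.2, -0.1, -0.1], [1, -2.87, -4.85, 0.0, 0.2, -0.1, -0.1], [1, -2.06, -5.14, 0.01, 0.2, -0.1, -0.1], [1, -1.12, -5.06, 0.01, 0.2, -0.1, -0.1], [1, -0.22, -4.56, 0.01, 0.2, -0.1, -0.1], [1, 0.41, -3.8, 0.01, 0.2, -0.1, -0.1], [1, 0.58, -3.68, 0.02, 0.2, -0.1, -0.1], [1, 0.69, -3.58, 0.02, 0.2, -0.1, -0.1], [1, 0.69, -3.58, 0.02, 0.2, -0.1, -0.1],
```

View pics/w6.png

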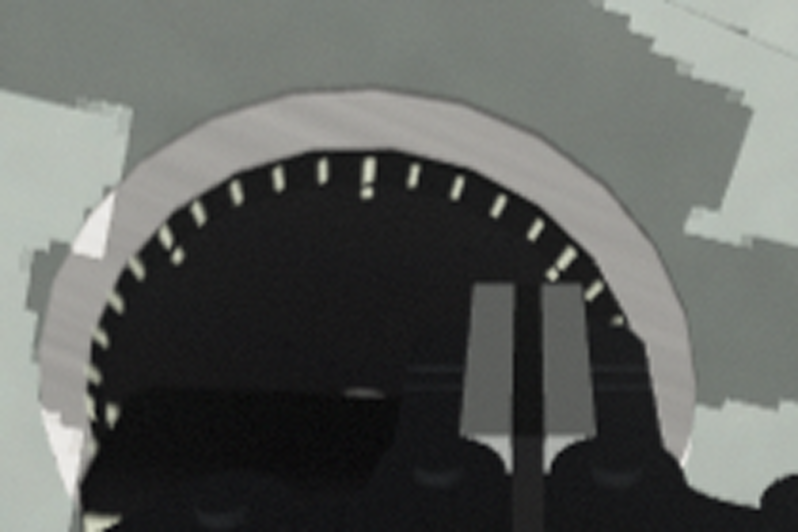

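Emit:
play_rows(
  motion=[
    [[1,-0.47,0.35,0.02,0,0,0],[1,-1.28,0.64,0.02,0,0,0],[1,-2.23,0.56,0.02,0,0,0],[1,-3.12,0.06,0.02,0,0,0],[1,-3.75,-0.7,0.02,0,0,0],[1,-4.23,-1.16,0.02,0,0,0],[1,-4.54,-1.88,0.02,0,0,0],[1,-4.53,-2.77,0.02,0,0,0],[1,-4.12,-3.66,0.02,0,0,0],[1,-3.4,-4.34,0.02,0,0,0],[1,-2.87,-4.85,0.02,0,0,0],[1,-2.06,-5.14,0.02,0,0,0],[1,-1.12,-5.06,0.02,0,0,0],[1,-0.22,-4.56,0.02,0,0,0],[1,0.41,-3.8,0.02,0,0,0],[1,0.58,-3.68,0.02,0,0,0],[1,0.69,-3.58,0.02,0,0,0]],
  ],
)

```text
t: 11.28
tool_pos: [0.5265, 0.0922, 0.1369]
tool_rot: [-1.913, -2.489, -0.002]
contact_force: [-4.8, -3.0, -0.6]
opening: -0.0
```

```bash
python3 - <<'E'
from h import *
from station import ctrl
o=ctrl.get_obs(); print(o["t"],o["tool_pos"],o["contact_force"], peg(92,-1))
snap(ctrl,"wrist","w7",None,1.4)
E
```

```text
11.275 [0.52648775 0.09217749 0.1368935 ] [-4.76046148 -3.03349372 -0.5872662 ] [np.float64(0.5270693315103662), np.float64(0.09235111737532523), 0.138]
```

View pics/w7.png

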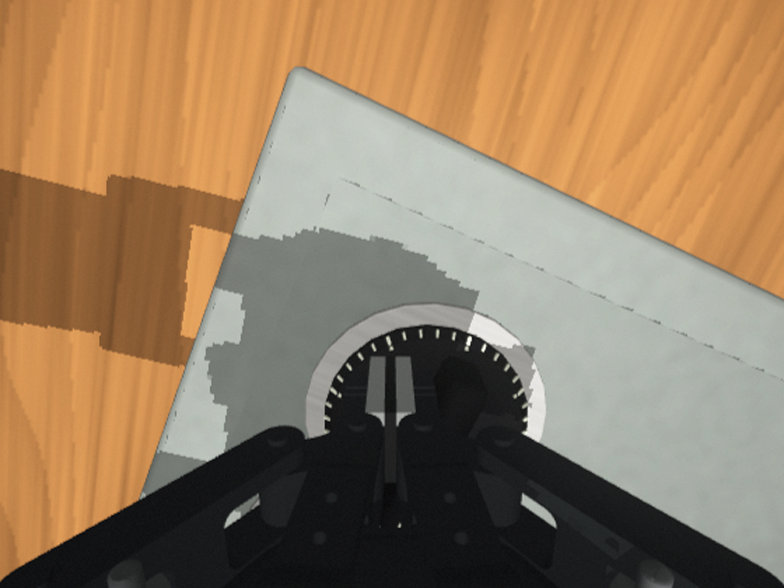

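```bash
python3 - <<'E'
from h import *
a=cv2.imread("pics/w7_full.png")[205:310,210:400]; cv2.imwrite("pics/w7c.png",cv2.resize(a,None,fx=4.2,fy=4.2,interpolation=cv2.INTER_CUBIC))
theta("w7",[(390,342),(468,342)])
E
```

```text
[[34.8433, 0.037], [36.5173, 0.038]]
```

View pics/w7c.png

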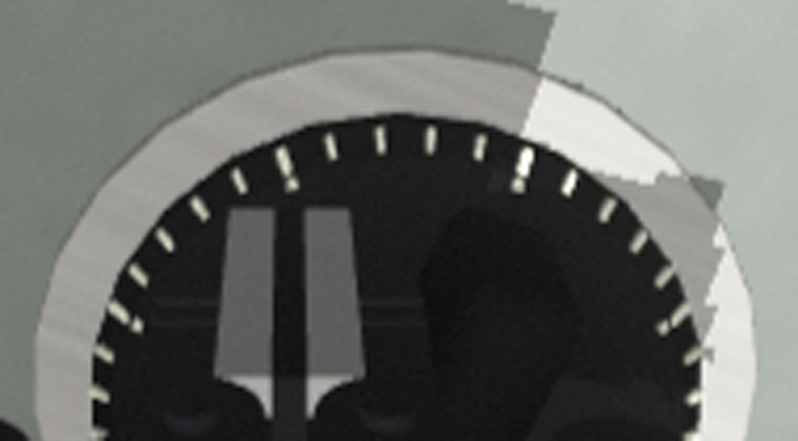

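```bash
cat >> h.py <<'E'
from scipy.optimize import least_squares
def fitdial(f,pts,div,k,off,zc=.130,verbose=True):
    """pts pixel list of marks, div: relative mark number (divisions, clockwise). returns centre, zero angle mod 360 given div numbers"""
    n=np.load("pics/"+f+".npz"); P=np.array([ray(np.array(p)/k+off,n["m"],n["T"],zc)[:2] for p in pts]); div=np.array(div)
    def g(x):
        a=np.radians(x[2])-np.radians(9)*div
        return ((x[:2]+x[3]*np.c_[np.cos(a),np.sin(a)])-P).ravel()
    best=min((least_squares(g,[D[0],D[1],t,.036]) for t in(0,90,180,270)),key=lambda r:r.cost)
    print("centre",best.x[:2].round(4),"r",best.x[3].round(4),"zero angle",(best.x[2]%360).round(2),"res mm",(abs(best.fun).max()*1e3).round(2)); return best.x
E
python3 - <<'E'
from h import *
k,off=4.2,(210,205)
# outer ends/centres of marks; number relative to first major=0
pts=[(102,353),(116,312),(138,274),(165,240),(199,208),(238,180),(284,160),(332,147),(381,140),(431,140),(479,147),(525,160),(570,182),(607,209),(639,242),(668,279),(678,318)]
fitdial("w7",pts,range(-1,16),k,off)
fitdial("w7",pts[1:-1],range(0,15),k,off)
n=np.load("pics/w7.npz"); e=lambda p:ray(np.array(p)/1.4,n["m"],n["T"],.1205)
A,B=e((303,68)),e((780,300));d=B-A;print("lid edge",A,np.degrees(np.arctan2(d[1],d[0])))
A,B=e((344,180)),e((780,380));d=B-A;print("groove",np.degrees(np.arctan2(d[1],d[0])))
E
```

```text
centre [0.5468 0.0738] r 0.0376 zero angle 171.99 res mm 0.49
centre [0.5469 0.0738] r 0.0377 zero angle 172.1 res mm 0.41
lid edge [0.47505198 0.18320453 0.1205    ] -9.47289149677284
groove -9.43196433277249
```

```bash
sed -i 's/HY=.009/HY=.0125/; s/^D=.*/D=np.array([.5467,.0736])/' h.py; python3 - <<'E'
from h import *
from station import ctrl
o=ctrl.get_obs(); print(o["t"],o["tool_pos"])
rows(o,[82],-1,[.007])
b=[-98,-98,-98,-96,-88]+[-88+18*i for i in range(1,15)]; print(b)
rows(o,b,1,[.007,.003]+[0]*17)
E
```

```text
11.325 [0.52660306 0.09224526 0.13695215]
[1, 0.68, -0.5, -0.1, 0.0, -0.2, -0.1], 
[-98, -98, -98, -96, -88, -70, -52, -34, -16, 2, 20, 38, 56, 74, 92, 110, 128, 146, 164]
[1, -3.0, -2.06, -0.11, 0.0, -0.2, -0.1], [1, -3.16, -1.69, -0.11, 0.0, -0.2, -0.1], [1, -3.27, -1.42, -0.11, 0.0, -0.2, -0.1], [1, -3.38, -1.36, -0.11, 0.0, -0.2, -0.1], [1, -3.78, -1.1, -0.12, 0.0, -0.2, -0.1], [1, -4.49, -0.39, -0.12, 0.0, -0.2, -0.1], [1, -5.05, 0.15, -0.12, 0.0, -0.2, -0.1], [1, -5.38, 0.99, -0.12, 0.0, -0.2, -0.1], [1, -5.31, 2.0, -0.12, 0.0, -0.2, -0.1], [1, -4.77, 2.95, -0.12, 0.0, -0.2, -0.1], [1, -4.04, 3.62, -0.12, 0.0, -0.2, -0.1], [1, -3.56, 4.17, -0.11, 0.0, -0.2, -0.1], [1, -2.78, 4.51, -0.11, 0.0, -0.2, -0.1], [1, -1.8, 4.5, -0.11, 0.0, -0.2, -0.1], [1, -0.85, 4.02, -0.11, 0.0, -0.2, -0.1], [1, -0.15, 3.32, -0.11, 0.0, -0.2, -0.1], [1, 0.42, 2.78, -0.1, 0.0, -0.2, -0.1], [1, 0.74, 1.93, -0.1, 0.0, -0.2, -0.1], [1, 0.67, 0.92, -0.1, 0.0, -0.2, -0.1],
```

Emit:
play_rows(
  motion=[
    [[1,0.4,-0.5,-0.1,0,0,0],[1,0.4,-0.8,-0.1,0,0,0],[1,-1.3,-1.6,-0.1,0,0,0],[1,-3.0,-2.06,-0.1,0,0,0],[1,-3.16,-1.69,-0.1,0,0,0],[1,-3.27,-1.42,-0.1,0,0,0],[1,-3.38,-1.36,-0.1,0,0,0],[1,-3.78,-1.1,-0.1,0,0,0],[1,-4.49,-0.39,-0.1,0,0,0],[1,-5.05,0.15,-0.1,0,0,0],[1,-5.38,0.99,-0.1,0,0,0]],
  ],
)

```text
t: 12.7
tool_pos: [0.5506, 0.0424, 0.1377]
tool_rot: [-1.914, -2.489, -0.002]
contact_force: [-0.9, -0.2, 0.7]
opening: -0.0004
```

```bash
python3 - <<'E'
from h import *
from station import ctrl
o=ctrl.get_obs(); print(o["t"],o["tool_pos"],o["contact_force"], peg(-34,1))
snap(ctrl,"wrist","w8",None,1.4)
b=[-34+18*i for i in range(1,17)]; print(b)
rows(o,b,1)
E
```

```text
12.7 [0.55061903 0.04235859 0.13767792] [-0.88678041 -0.17203043  0.65484825] [np.float64(0.5500555490228176), np.float64(0.04280897300973257), 0.138]
[-16, 2, 20, 38, 56, 74, 92, 110, 128, 146, 164, 182, 200, 218, 236, 254]
[1, 0.13, 0.97, -0.03, 0.0, -0.1, -0.1], [1, 0.67, 1.92, -0.03, 0.0, -0.1, -0.1], [1, 1.4, 2.59, -0.03, 0.0, -0.1, -0.1], [1, 1.88, 3.13, -0.03, 0.0, -0.1, -0.1], [1, 2.66, 3.48, -0.03, 0.0, -0.1, -0.1], [1, 3.64, 3.46, -0.02, 0.0, -0.1, -0.1], [1, 4.59, 2.98, -0.02, 0.0, -0.1, -0.1], [1, 5.29, 2.28, -0.02, 0.0, -0.1, -0.1], [1, 5.85, 1.74, -0.02, 0.0, -0.1, -0.1], [1, 6.18, 0.89, -0.02, 0.0, -0.1, -0.1], [1, 6.11, -0.12, -0.02, 0.0, -0.1, -0.1], [1, 5.57, -1.07, -0.02, 0.0, -0.1, -0.1], [1, 4.84, -1.74, -0.02, 0.0, -0.1, -0.1], [1, 4.36, -2.28, -0.02, 0.0, -0.1, -0.1], [1, 3.58, -2.63, -0.02, 0.0, -0.1, -0.1], [1, 2.6, -2.61, -0.03, 0.0, -0.1, -0.1],
```

View pics/w8.png

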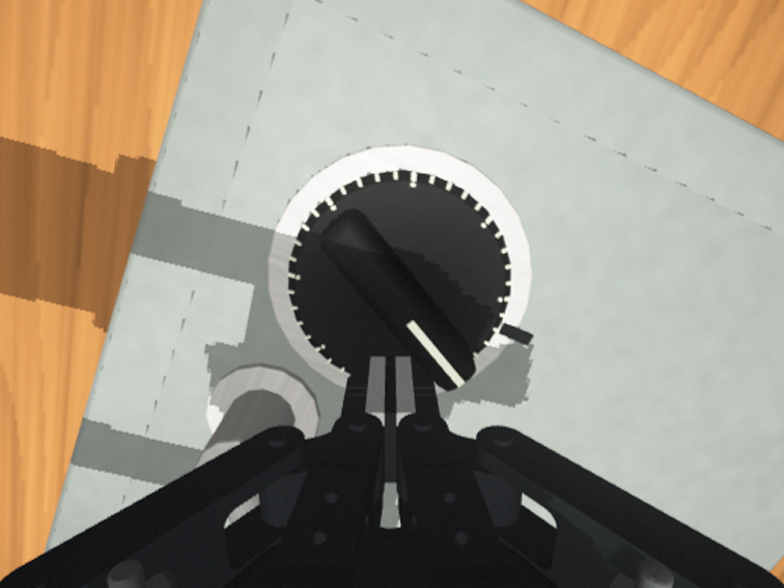

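Emit:
play_rows(
  motion=[
    [[1,0.13,0.97,0,0,0,0],[1,0.67,1.92,0,0,0,0],[1,1.4,2.6,0,0,0,0],[1,1.88,3.13,0,0,0,0],[1,2.66,3.48,0,0,0,0],[1,3.64,3.46,0,0,0,0],[1,4.6,2.98,0,0,0,0],[1,5.29,2.28,0,0,0,0],[1,5.85,1.74,0,0,0,0],[1,6.18,0.89,0,0,0,0],[1,6.1,-0.12,0,0,0,0],[1,5.57,-1.07,0,0,0,0],[1,4.84,-1.74,0,0,0,0],[1,4.36,-2.28,0,0,0,0],[1,3.58,-2.63,0,0,0,0],[1,2.6,-2.6,0,0,0,0]],
  ],
)

```text
t: 14.75
tool_pos: [0.5194, 0.0603, 0.1378]
tool_rot: [-1.914, -2.489, -0.003]
contact_force: [-1.7, 1.8, 0.5]
opening: -0.0001
```

```bash
python3 - <<'E'
from h import *
from station import ctrl
o=ctrl.get_obs(); print(o["t"],o["tool_pos"],o["contact_force"], peg(254,1))
snap(ctrl,"wrist","w9",None,1.4)
b=[262,270,276,280,284,288]
rows(o,b,1)
E
```

```text
14.75 [0.51943757 0.06032423 0.13779195] [-1.68525365  1.79581211  0.50104427] [np.float64(0.5187129447404252), np.float64(0.0608191702394278), 0.138]
[1, -0.37, 0.1, -0.02, 0.0, -0.2, -0.1], [1, -0.79, 0.34, -0.02, 0.0, -0.2, -0.1], [1, -1.07, 0.59, -0.02, 0.0, -0.2, -0.1], [1, -1.24, 0.77, -0.02, 0.0, -0.2, -0.1], [1, -1.39, 0.98, -0.02, 0.0, -0.2, -0.1], [1, -1.52, 1.08, -0.03, 0.0, -0.2, -0.1],
```

View pics/w9.png

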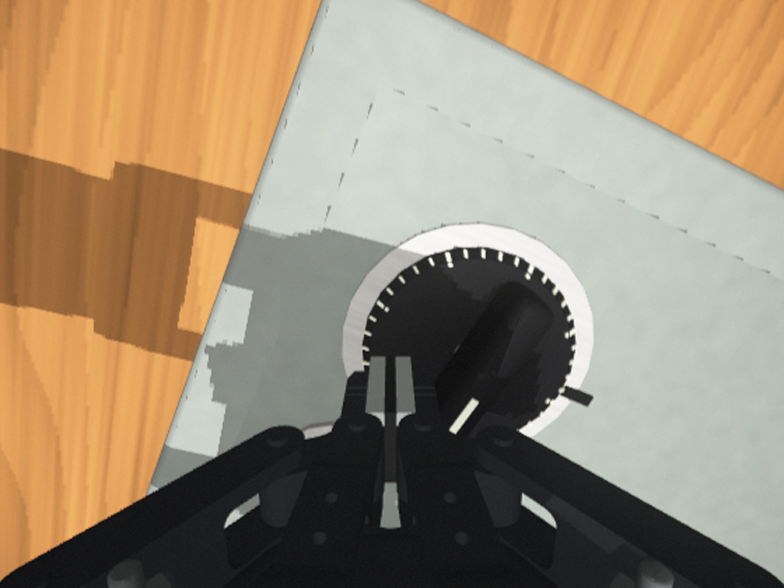

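```bash
python3 - <<'E'
from h import *
theta("w9",[(449,258),(530,270),(382,305)])
theta("w8",[(414,180),(487,222),(294,276),(330,205),(504,300)])
E
```

```text
[[28.3626, 0.0369], [28.7847, 0.037], [28.4872, 0.0366]]
[[7.4239, 0.0364], [7.8963, 0.0368], [8.1965, 0.0359], [8.4871, 0.036], [7.9933, 0.0369]]
```

Emit:
play_rows(
  motion=[
    [[1,-0.37,0.1,0,0,0,0],[1,-0.8,0.34,0,0,0,0],[1,-1.07,0.6,0,0,0,0],[1,-1.24,0.77,0,0,0,0],[1,-1.4,0.98,0,0,0,0],[1,-1.52,1.08,0,0,0,0],[1,-1.52,1.08,0,0,0,0]],
  ],
)

```text
t: 15.68
tool_pos: [0.5342, 0.0472, 0.1376]
tool_rot: [-1.915, -2.489, -0.001]
contact_force: [-3.3, 1.0, -0.9]
opening: 0.0001
```

```bash
python3 - <<'E'
from h import *
from station import ctrl
o=ctrl.get_obs(); print(o["t"],o["tool_pos"],o["contact_force"], peg(288,1))
snap(ctrl,"wrist","w10",None,1.4)
b=[292,296,300,304,304]
rows(o,b,1)
E
```

```text
15.675 [0.53418345 0.04721819 0.137599  ] [-3.30397311  0.95167288 -0.90375643] [np.float64(0.5338035112190834), np.float64(0.048380432298068154), 0.138]
[1, -0.01, 0.08, -0.04, 0.0, -0.1, -0.2], [1, -0.15, 0.18, -0.04, 0.0, -0.1, -0.2], [1, -0.27, 0.29, -0.04, 0.0, -0.1, -0.2], [1, -0.39, 0.43, -0.04, 0.0, -0.1, -0.2], [1, -0.39, 0.43, -0.04, 0.0, -0.1, -0.2],
```

View pics/w10.png

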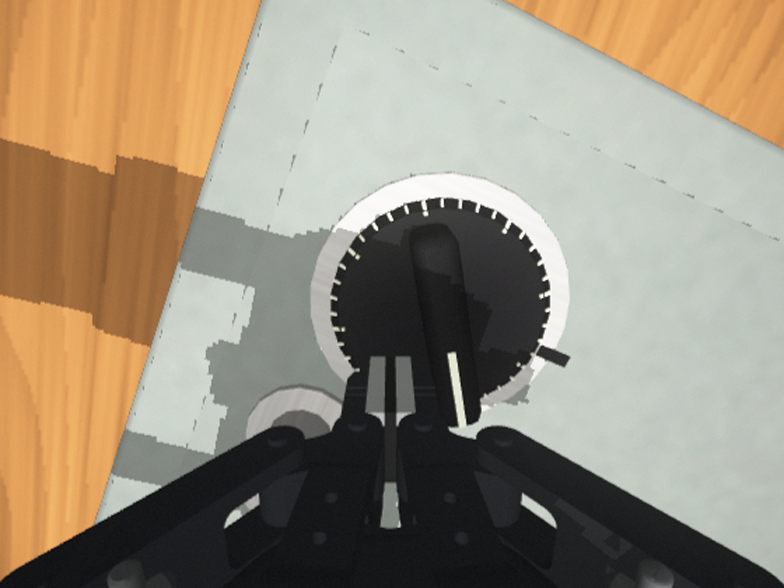

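```bash
python3 - <<'E'
from h import *
theta("w10",[(425,208),(507,229),(354,252),(336,329),(545,295)])
n=np.load("pics/w10.npz"); e=lambda p:ray(np.array(p)/1.4,n["m"],n["T"],.1205)
for p in [(538,350),(568,362)]: d=e(p)[:2]-D; print(np.degrees(np.arctan2(d[1],d[0])),np.hypot(*d))
E
```

```text
[[24.5432, 0.0366], [24.0674, 0.0361], [23.922, 0.0366], [24.6295, 0.0372], [24.8276, 0.0365]]
-10.952326487439189 0.0432028455976588
-10.242154948773008 0.056232650206397644
```

Emit:
play_rows(
  motion=[
    [[1,-0.03,0.1,0,0,0,0],[1,-0.15,0.18,0,0,0,0],[1,-0.2,0.24,0,0,0,0],[1,-0.2,0.24,0,0,0,0]],
  ],
)

```text
t: 16.23
tool_pos: [0.5371, 0.0458, 0.1377]
tool_rot: [-1.916, -2.489, -0.002]
contact_force: [-2.9, 0.4, -1.5]
opening: 0.0002
```

```bash
python3 - <<'E'
from h import *
from station import ctrl
o=ctrl.get_obs(); print(o["t"],o["tool_pos"],o["contact_force"], peg(288,1))
snap(ctrl,"wrist","w11",None,1.4)
b=[300,304,308]
rows(o,b,1)
E
```

```text
16.225 [0.53714223 0.04580984 0.13765934] [-2.88505668  0.42770839 -1.5227923 ] [np.float64(0.5338035112190834), np.float64(0.048380432298068154), 0.138]
[1, -0.06, 0.04, -0.03, 0.0, -0.1, -0.2], [1, -0.18, 0.18, -0.03, 0.0, -0.1, -0.2], [1, -0.29, 0.33, -0.03, 0.0, -0.1, -0.2],
```

View pics/w11.png

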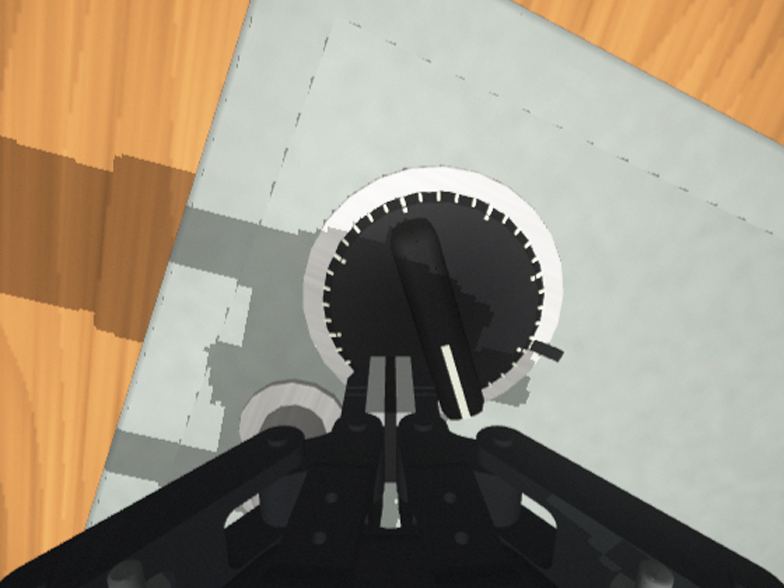

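```bash
python3 - <<'E'
from h import *
theta("w11",[(404,205),(488,214),(339,260),(335,335),(536,277),(524,349)])
n=np.load("pics/w11.npz"); e=lambda p:ray(np.array(p)/1.4,n["m"],n["T"],.1205)
for p in [(532,346),(562,356)]: d=e(p)[:2]-D; print(np.degrees(np.arctan2(d[1],d[0])),np.hypot(*d))
a=cv2.imread("pics/w11_full.png")[190:290,320:430]; cv2.imwrite("pics/w11c.png",cv2.resize(a,None,fx=5.5,fy=5.5,interpolation=cv2.INTER_CUBIC))
E
```

```text
[[31.6076, 0.0365], [31.9152, 0.0363], [32.6481, 0.0363], [32.1193, 0.0362], [31.8613, 0.0363], [33.7177, 0.0368]]
-11.508969973401424 0.043489591637721904
-9.938534503148036 0.05601512570948014
```

View pics/w11c.png

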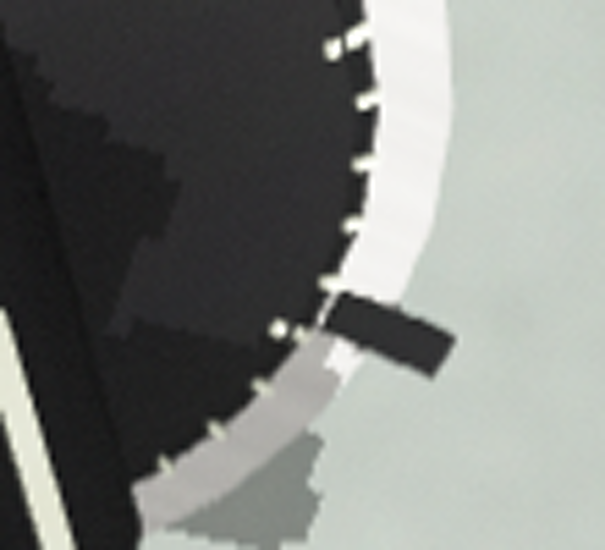

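Emit:
play_rows(
  motion=[
    [[1,-0.05,0.07,0,0,0,0],[1,-0.09,0.11,0,0,0,0],[1,-0.09,0.11,0,0,0,0]],
  ],
)

```text
t: 16.65
tool_pos: [0.5385, 0.0452, 0.1377]
tool_rot: [-1.916, -2.489, -0.002]
contact_force: [-3.0, 0.1, -0.6]
opening: -0.0
```

```bash
python3 - <<'E'
from h import *
from station import ctrl
o=ctrl.get_obs(); print(o["t"],o["tool_pos"],o["contact_force"])
snap(ctrl,"wrist","w12",(210,120,410,265),4)
E
```

```text
16.65 [0.538533   0.04519008 0.13771951] [-3.04181486  0.0979771  -0.63688188]
```

View pics/w12.png

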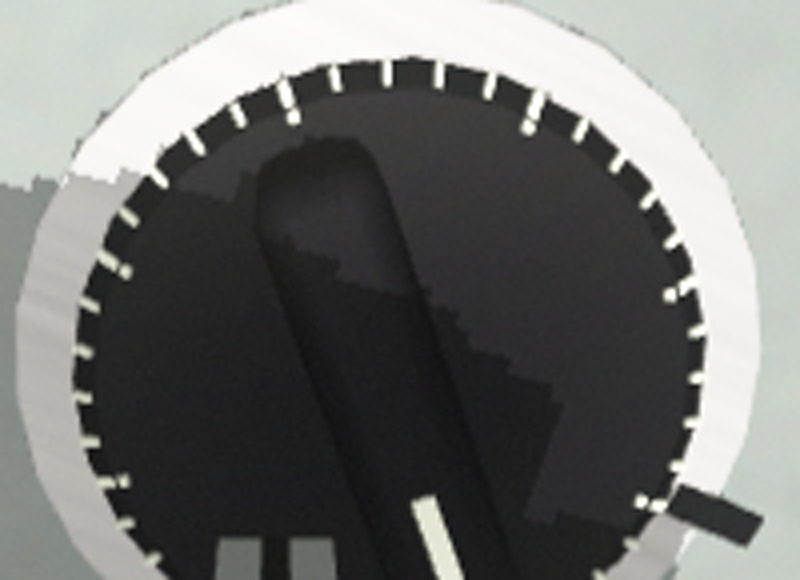

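```bash
python3 - <<'E'
from h import *
theta("w12",[(288,98),(534,108),(112,263),(682,291),(650,502)],4,(210,120))
fitdial("w12",[(288,98),(335,78),(387,73),(439,75),(489,85),(534,108),(582,130),(618,160),(648,200),(673,243),(682,291),(697,332),(697,377),(690,423),(676,466),(650,502),(112,263),(88,303),(83,350)],list(range(0,16))+[-5,-6,-7],4,(210,120))
n=np.load("pics/w12.npz"); e=lambda p:ray(np.array(p)/4+[210,120],n["m"],n["T"],.1205)
A,B=e((757,532)),e((674,500));d=A-B;print(np.degrees(np.arctan2(d[1],d[0])),[np.degrees(np.arctan2(*(x[:2]-D)[::-1])) for x in(A,B)])
E
```

```text
[[34.3547, 0.037], [34.9112, 0.0372], [34.5831, 0.0366], [34.2606, 0.0367], [35.3325, 0.0364]]
centre [0.5467 0.0738] r -0.0373 zero angle 304.63 res mm 0.77
-7.138702697352478 [np.float64(-10.176096480670758), np.float64(-11.043055522601536)]
```

```bash
python3 - <<'E'
from h import *
from station import ctrl
o=ctrl.get_obs()
rows(o,[304.6],1,[.009])
b=[124.6]*2+[121,112,94,76,58,40,28,20,16,14]; print(b)
rows(o,b,-1,[.008,.002]+[0]*10)
E
```

```text
[1, -0.41, -0.77, -0.03, 0.0, -0.1, -0.2], 
[124.6, 124.6, 121, 112, 94, 76, 58, 40, 28, 20, 16, 14]
[1, 3.39, -2.03, -0.03, 0.0, -0.1, -0.2], [1, 3.59, -1.46, -0.03, 0.0, -0.1, -0.2], [1, 3.84, -1.16, -0.02, 0.0, -0.1, -0.2], [1, 4.26, -0.79, -0.02, 0.0, -0.1, -0.2], [1, 4.9, -0.2, -0.02, 0.0, -0.1, -0.2], [1, 5.41, 0.44, -0.02, 0.0, -0.1, -0.2], [1, 5.63, 1.36, -0.02, 0.0, -0.1, -0.2], [1, 5.4, 2.38, -0.02, 0.0, -0.1, -0.2], [1, 4.99, 3.0, -0.02, 0.0, -0.1, -0.2], [1, 4.62, 3.34, -0.02, 0.0, -0.1, -0.2], [1, 4.4, 3.48, -0.02, 0.0, -0.1, -0.2], [1, 4.33, 3.54, -0.02, 0.0, -0.1, -0.2],
```

Emit:
play_rows(
  motion=[
    [[1,-0.25,-0.7,0,0,0,0],[1,-0.35,-1.1,0,0,0,0],[1,1.5,-1.7,0,0,0,0],[1,3.4,-2.05,0,0,0,0],[1,3.6,-1.46,0,0,0,0],[1,3.84,-1.16,0,0,0,0],[1,4.26,-0.8,0,0,0,0],[1,4.9,-0.2,0,0,0,0],[1,5.4,0.44,0,0,0,0],[1,5.63,1.36,0,0,0,0],[1,5.4,2.38,0,0,0,0],[1,5.0,3.0,0,0,0,0],[1,5.0,3.0,0,0,0,0]],
  ],
)

```text
t: 18.32
tool_pos: [0.5555, 0.1009, 0.1379]
tool_rot: [1.917, 2.489, 0.002]
contact_force: [-0.4, 0.1, 0.2]
opening: -0.0
```

```bash
python3 - <<'E'
from h import *
from station import ctrl
o=ctrl.get_obs(); print(o["t"],o["tool_pos"],o["contact_force"],peg(28,-1))
snap(ctrl,"wrist","w13",None,1.4)
rows(o,[24,20,16,12,8,4,0],-1)
E
```

```text
18.325 [0.55553993 0.10087094 0.1378844 ] [-0.4453962   0.08941237  0.16994304] [np.float64(0.5547207199722513), np.float64(0.10111630904084533), 0.138]
[1, -0.13, 0.11, -0.01, 0.1, 0.0, -0.2], [1, -0.33, 0.27, -0.01, 0.1, 0.0, -0.2], [1, -0.55, 0.41, -0.01, 0.1, 0.0, -0.2], [1, -0.65, 0.54, -0.01, 0.1, 0.0, -0.2], [1, -0.72, 0.66, -0.01, 0.1, 0.0, -0.2], [1, -0.8, 0.79, -0.01, 0.1, 0.0, -0.2], [1, -0.9, 0.92, -0.01, 0.1, 0.0, -0.2],
```

View pics/w13.png

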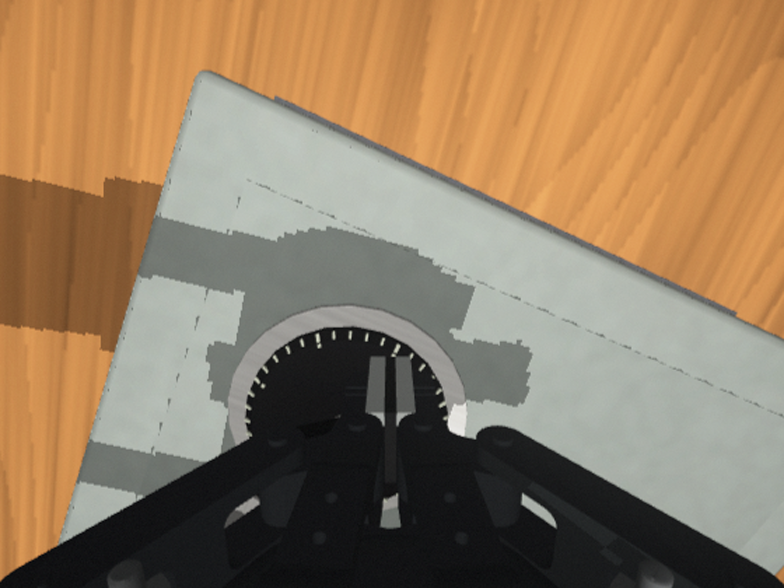

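```bash
python3 - <<'E'
from h import *
theta("w13",[(319,340),(398,349),(262,385),(444,394)])
E
```

```text
[[28.2364, 0.0368], [28.4162, 0.0378], [29.4706, 0.0352], [35.6012, 0.0394]]
```

Emit:
play_rows(
  motion=[
    [[1,-0.13,0.11,0,0,0,0],[1,-0.33,0.27,0,0,0,0],[1,-0.55,0.41,0,0,0,0],[1,-0.65,0.54,0,0,0,0],[1,-0.72,0.66,0,0,0,0],[1,-0.8,0.79,0,0,0,0],[1,-0.9,0.92,0,0,0,0],[1,-0.9,0.92,0,0,0,0]],
  ],
)

```text
t: 19.38
tool_pos: [0.5666, 0.0945, 0.1379]
tool_rot: [1.917, 2.489, 0.002]
contact_force: [-0.6, 0.6, 0.5]
opening: 0.0001
```

```bash
python3 - <<'E'
from h import *
from station import ctrl
o=ctrl.get_obs(); print(o["t"],o["tool_pos"],o["contact_force"],peg(0,-1))
snap(ctrl,"wrist","w14",None,1.4)
rows(o,[-2,-4,-6,-8,-10,-12],-1)
E
```

```text
19.375 [0.56655214 0.09450853 0.13785683] [-0.64565855  0.60234829  0.54813869] [np.float64(0.5667), np.float64(0.09446042215296126), 0.138]
[1, -0.07, 0.07, -0.01, 0.1, 0.0, -0.2], [1, -0.13, 0.13, -0.01, 0.1, 0.0, -0.2], [1, -0.19, 0.19, -0.01, 0.1, 0.0, -0.2], [1, -0.26, 0.24, -0.01, 0.1, 0.0, -0.2], [1, -0.33, 0.3, -0.01, 0.1, 0.0, -0.2], [1, -0.41, 0.35, -0.01, 0.1, 0.0, -0.2],
```

View pics/w14.png

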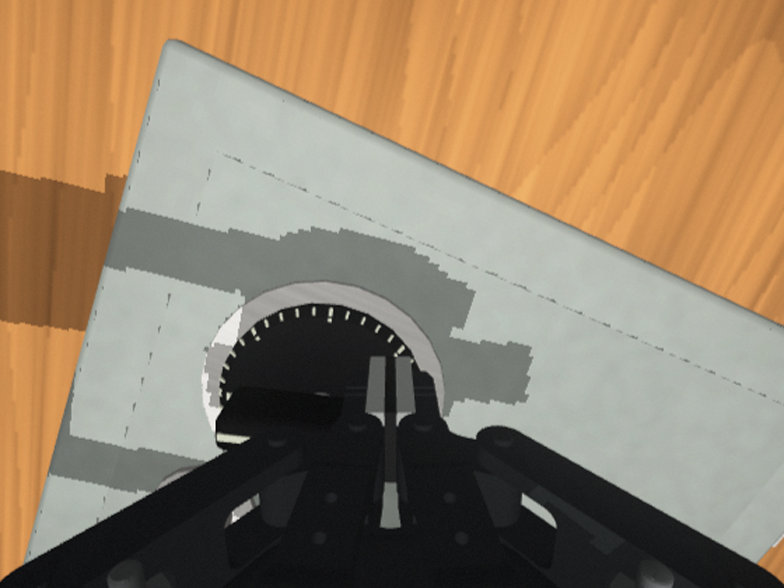

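```bash
python3 - <<'E'
from h import *
theta("w14",[(330,313),(256,335),(401,351),(225,385)])
E
```

```text
[[7.3359, 0.0373], [6.9654, 0.036], [6.8088, 0.0373], [0.6587, 0.036]]
```

Emit:
play_rows(
  motion=[
    [[1,-0.13,0.13,0,0,0,0],[1,-0.26,0.24,0,0,0,0],[1,-0.41,0.35,0,0,0,0],[1,-0.41,0.35,0,0,0,0]],
  ],
)

```text
t: 19.92
tool_pos: [0.5712, 0.0912, 0.1379]
tool_rot: [1.917, 2.489, 0.002]
contact_force: [0.1, 0.2, -0.5]
opening: 0.0001
```

```bash
python3 - <<'E'
from h import *
from station import ctrl
o=ctrl.get_obs(); print(o["t"],o["tool_pos"],o["contact_force"],peg(-12,-1))
snap(ctrl,"wrist","w15",None,1.4)
rows(o,[-14,-16,-18,-20],-1)
E
```

```text
19.925 [0.57121502 0.09123933 0.13789196] [ 0.13645705  0.23877414 -0.48832941] [np.float64(0.5709359654083112), np.float64(0.0914265656973369), 0.138]
[1, -0.06, 0.02, -0.01, 0.1, 0.0, -0.2], [1, -0.14, 0.07, -0.01, 0.1, 0.0, -0.2], [1, -0.23, 0.11, -0.01, 0.1, 0.0, -0.2], [1, -0.32, 0.14, -0.01, 0.1, 0.0, -0.2],
```

View pics/w15.png

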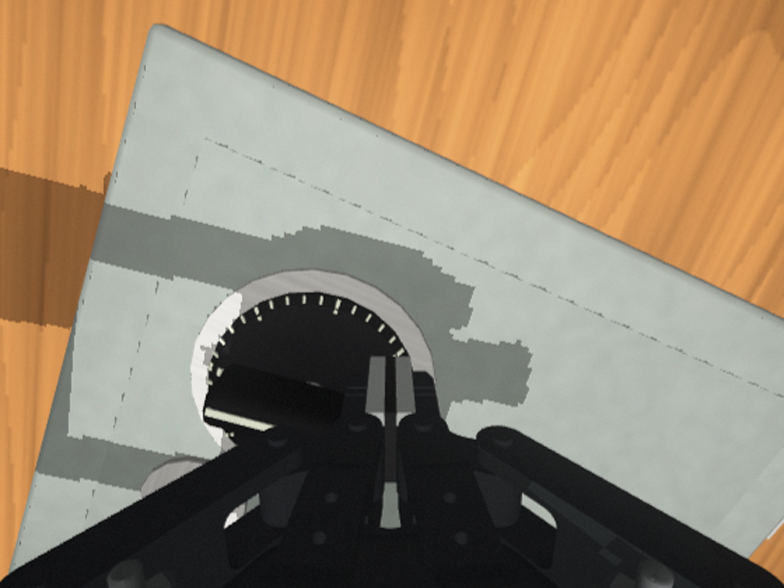

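```bash
python3 - <<'E'
from h import *
theta("w15",[(338,305),(259,313),(397,348)])
E
```

```text
[[42.0517, 0.0374], [41.3451, 0.0366], [0.8653, 0.0374]]
```

Emit:
play_rows(
  motion=[
    [[1,-0.12,0.05,0,0,0,0],[1,-0.22,0.08,0,0,0,0],[1,-0.22,0.08,0,0,0,0]],
  ],
)

```text
t: 20.35
tool_pos: [0.5726, 0.0892, 0.1379]
tool_rot: [1.917, 2.488, 0.002]
contact_force: [-1.1, 0.7, 0.4]
opening: -0.0001
```

```bash
python3 - <<'E'
from h import *
from station import ctrl
o=ctrl.get_obs(); print(o["t"],o["tool_pos"],o["contact_force"])
snap(ctrl,"wrist","w16",(130,180,330,325),4)
E
```

```text
20.35 [0.57257804 0.08923859 0.1379173 ] [-1.09090755  0.72291036  0.36262865]
```

View pics/w16.png

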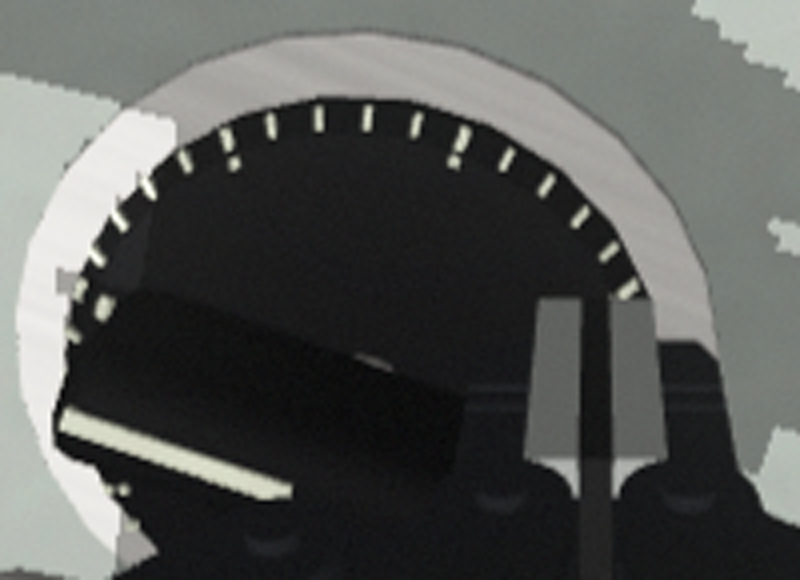

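```bash
python3 - <<'E'
from h import *
theta("w16",[(229,145),(460,147),(625,290)],4,(130,180))
fitdial("w16",[(229,143),(271,125),(319,119),(368,118),(416,125),(461,143),(508,159),(547,185),(580,217),(609,251),(627,289),(185,162),(149,188),(118,218),(96,255)],list(range(0,11))+[-1,-2,-3,-4],4,(130,180))
E
```

```text
[[37.2141, 0.037], [37.3992, 0.0367], [38.2388, 0.0373]]
centre [0.5468 0.0739] r -0.0375 zero angle 307.65 res mm 0.54
```

Emit:
play_rows(
  motion=[
    [[1,-0.06,0.0,0,0,0,0],[1,-0.06,0.0,0,0,0,0]],
  ],
)

```text
t: 20.65
tool_pos: [0.5727, 0.0886, 0.1379]
tool_rot: [1.917, 2.488, 0.002]
contact_force: [0.4, -0.0, -0.1]
opening: 0.0
```

```bash
python3 - <<'E'
from h import *
from station import ctrl
o=ctrl.get_obs(); print(o["t"],o["tool_pos"],o["contact_force"])
n=np.array([np.cos(np.radians(80.5)),np.sin(np.radians(80.5)),0])
print(row(o,o["tool_pos"]+.012*n+[0,0,.06],Rdown(105),1))
E
```

```text
20.65 [0.57270598 0.08864289 0.13791296] [ 0.42615943 -0.00133093 -0.12407748]
[1, 1.1, 0.5, -6.0, 0.1, -0.0, -0.2]
```

```bash
python3 - <<'E'
from h import *
from station import ctrl
o=ctrl.get_obs()
print(row(o,[.5564,-.063,.24],Rdown(123.6),-1))
E
```

```text
[-1, -14.24, -5.43, -10.22, 0.1, 0.0, -18.8]
```

Emit:
play_rows(
  motion=[
    [[1,1.1,0.5,0,0,0,0],[1,1.1,0.5,-5,0,0,0],[1,1.1,0.5,-10,0,0,0]],
  ],
)

```text
t: 21.02
tool_pos: [0.5742, 0.1012, 0.2384]
tool_rot: [-1.916, -2.489, -0.001]
contact_force: [0.4, 0.2, 0.6]
opening: 0.0002
```

```bash
python3 - <<'E'
from h import *
from station import ctrl
o=ctrl.get_obs(); print(o["tool_pos"])
print(row(o,[.5564,-.063,.24],Rdown(123.6),-1))
E
```

```text
[0.57423066 0.10118116 0.23838836]
[-1, -15.42, -5.92, -0.17, 0.0, -0.0, -18.8]
```

Emit:
play_rows(
  motion=[
    [[-1,-15.4,-5.9,-0.2,0,0,-18.8],[-1,-15.4,-5.9,-0.2,0,0,-18.8],[-1,-15.4,-5.9,-0.2,0,0,-18.8],[-1,-15.4,-5.9,-0.2,0,0,-18.8],[-1,-15.4,-5.9,-0.2,0,0,-18.8]],
  ],
)

```text
t: 21.65
tool_pos: [0.5568, -0.0622, 0.2403]
tool_rot: [-1.484, -2.769, -0.001]
contact_force: [-0.2, 0.9, 0.5]
opening: 0.0853
```

```bash
python3 - <<'E'
from h import *
from station import ctrl
o=ctrl.get_obs(); print(o["t"],o["tool_pos"],o["opening"])
snap(ctrl,"wrist","w17",None,1.4)
E
```

```text
21.65 [ 0.55682651 -0.06219542  0.24031088] 0.0853305231599665
```

View pics/w17.png

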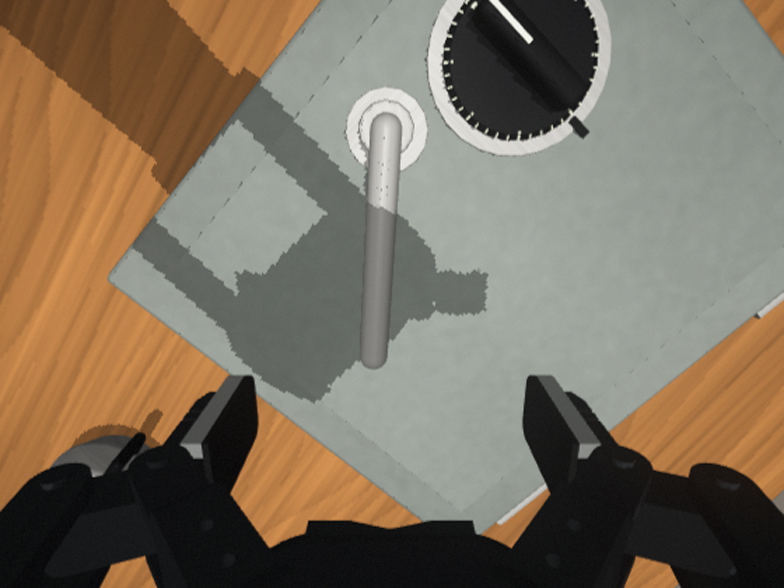

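```bash
python3 - <<'E'
from h import *
a=cv2.imread("pics/w17_full.png")[0:125,295:455]; cv2.imwrite("pics/w17c.png",cv2.resize(a,None,fx=4.8,fy=4.8,interpolation=cv2.INTER_CUBIC))
n=np.load("pics/w17.npz"); e=lambda p,z:ray(np.array(p)/1.4,n["m"],n["T"],z)
h1=e((387,129),.1205);print("hub ring",h1)
# bar centreline points
for p in [(386,135),(383,190),(380,250),(375,330)]: print(e(p,.1565+.0))
A,B=e((384.5,170),.1565),e((374,345),.1565);d=B-A;print("bar dir",np.degrees(np.arctan2(d[1],d[0])))
t=e((373,368),.1565)
print("tip",t)
E
```

```text
hub ring [0.50922188 0.00924575 0.1205    ]
[0.51106871 0.00592642 0.1565    ]
[ 0.52378324 -0.01590001  0.1565    ]
[ 0.53883214 -0.04146153  0.1565    ]
[ 0.56043461 -0.07920112  0.1565    ]
bar dir -60.0841758675172
tip [ 0.57174322 -0.09854584  0.1565    ]
```

View pics/w17c.png

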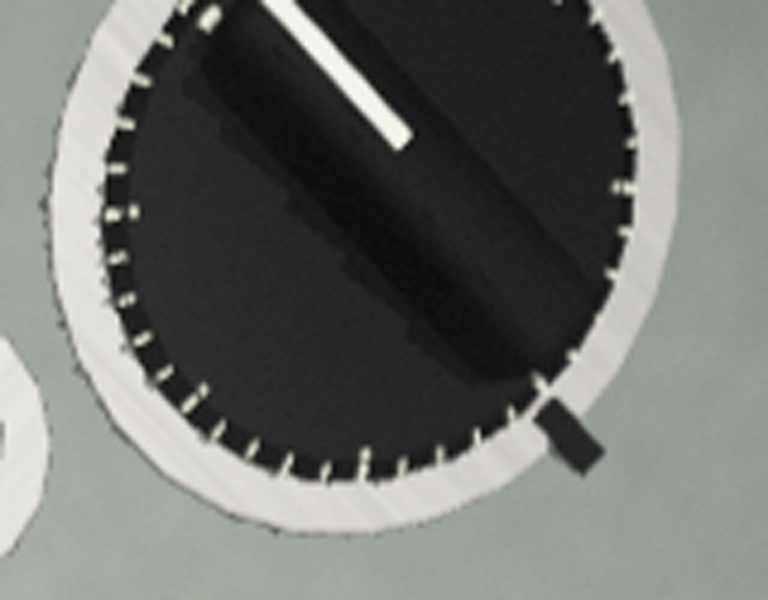

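```bash
python3 - <<'E'
from h import *
from station import ctrl
o=ctrl.get_obs(); print(o["tool_pos"])
print(row(o,[.5503,-.0668,.1375],Rdown(119),-1))
E
```

```text
[ 0.55681982 -0.06176984  0.24026203]
[-1, -0.06, -0.83, 10.28, 0.0, -0.0, 4.7]
```

Emit:
play_rows(
  motion=[
    [[-1,-0.06,-0.83,4,0,0,4.7],[-1,-0.06,-0.83,8,0,0,4.7],[-0.4,-0.06,-0.83,10.3,0,0,4.7],[-0.2,-0.06,-0.83,10.3,0,0,4.7],[0,-0.06,-0.83,10.3,0,0,4.7],[0.2,-0.06,-0.83,10.3,0,0,4.7],[0.35,-0.06,-0.83,10.3,0,0,4.7]],
  ],
  newtons=20,
)

```text
t: 22.58
tool_pos: [0.551, -0.0669, 0.1386]
tool_rot: [1.594, 2.705, 0.002]
contact_force: [-0.5, -0.5, 0.4]
opening: 0.0281
```

```bash
python3 - <<'E'
from h import *
from station import ctrl
o=ctrl.get_obs(); print(o["t"],o["tool_pos"],o["opening"],o["contact_force"],o["wrist_torque"])
snap(ctrl,"wrist","w18",None,1.4)
E
```

```text
22.575 [ 0.55102091 -0.06687866  0.13863229] 0.028098028740515358 [-0.49176149 -0.50673571  0.40031209] [-0.00600333 -0.00910123 -0.01123316]
```

View pics/w18.png

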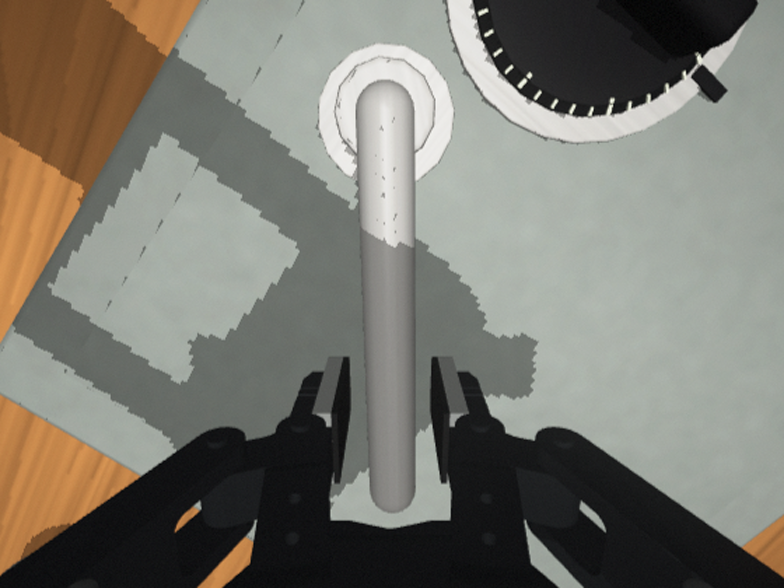

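Emit:
play_rows(
  motion=[
    [[0.5,0,-0.1,0.1,0,0,0],[0.6,0,-0.1,0.1,0,0,0],[0.7,0,-0.1,0.1,0,0,0],[0.8,0,-0.1,0.1,0,0,0]],
  ],
  newtons=20,
)

```text
t: 23.12
tool_pos: [0.5503, -0.0675, 0.1377]
tool_rot: [1.594, 2.705, 0.002]
contact_force: [0.8, -0.5, 1.4]
opening: 0.014
```

```bash
python3 - <<'E'
from h import *
from station import ctrl
o=ctrl.get_obs(); print(o["t"],o["tool_pos"],o["opening"],o["contact_force"],o["wrist_torque"],o["q"])
Rm=R.from_rotvec(o["tool_rot"]).as_matrix(); print(np.degrees(np.arctan2(Rm[1,0],Rm[0,0])))
E
```

```text
23.125 [ 0.55025676 -0.06746677  0.13765103] 0.013979627335262307 [ 0.80843389 -0.46999249  1.385045  ] [ 0.03595567 -0.14014167  0.02723579] [-2.56709706e-01 -4.01947524e-02  1.86679608e+00  9.39791116e-04
  1.31266581e+00 -7.62803043e-01]
118.98326448623553
```

```bash
cat >> h.py <<'E'
H=np.array([.5093,.0072])
def hrows(o,psis,cl=.8,H=H,z=.1377):
    for a in psis:
        r=np.radians(a); p=[H[0]+.085*np.cos(r),H[1]+.085*np.sin(r),z]
        print(row(o,p,Rdown(a+180),cl),end=", ")
    print()
def hstat(o,H=H):
    d=o["tool_pos"][:2]-H; r=np.hypot(*d); t=np.array([d[1],-d[0]])/r
    f=o["contact_force"][:2]; print("t",o["t"],"psi",np.degrees(np.arctan2(d[1],d[0])).round(2),"r",r.round(4),"Ftan(cw+)",(f@t).round(2),"Frad",(f@d/r).round(2),"Fz",o["contact_force"][2].round(2),"Mz",o["wrist_torque"].round(3),"open",o["opening"].round(4))
E
python3 - <<'E'
from h import *
from station import ctrl
o=ctrl.get_obs(); hstat(o)
hrows(o,[-63,-65,-67,-70,-73,-76,-76])
E
```

```text
Traceback (most recent call last):
  File "h.py", line 60, in hstat
    f=o["contact_force"][:2]; print("t",o["t"],"psi",np.degrees(np.arctan2(d[1],d[0])).round(2),"r",r.round(4),"Ftan(cw+)",(f@t).round(2),"Frad",(f@d/r).round(2),"Fz",o["contact_force"][2].round(2),"Mz",o["wrist_torque"].round(3),"open",o["opening"].round(4))
                                                                                                                                                                                                                                             ^^^^^^^^^^^^^^^^^^
AttributeError: 'float' object has no attribute 'round'
```

```bash
sed -i 's/o\["opening"\].round(4)/round(o["opening"],4)/' h.py
python3 - <<'E'
from h import *
from station import ctrl
o=ctrl.get_obs(); hstat(o)
hrows(o,[-63,-65,-67,-70,-73,-76,-76])
E
```

```text
t 23.125 psi -61.25 r 0.0852 Ftan(cw+) -0.48 Frad 0.8 Fz 1.39 Mz [ 0.036 -0.14   0.027] open 0.014
[0.8, 0.02, -0.26, -0.01, 0.1, 0.1, 2.0], [0.8, 0.04, -0.56, -0.01, 0.1, 0.0, 4.0], [0.8, 0.06, -0.85, -0.01, 0.1, 0.0, 6.0], [0.8, 0.12, -1.29, -0.01, 0.1, 0.0, 9.0], [0.8, 0.2, -1.73, -0.01, 0.1, 0.0, 12.0], [0.8, 0.31, -2.16, -0.01, 0.1, 0.0, 15.0], [0.8, 0.31, -2.16, -0.01, 0.1, 0.0, 15.0],
```

Emit:
play_rows(
  motion=[
    [[0.8,0.02,-0.26,0,0,0,2],[0.8,0.04,-0.56,0,0,0,4],[0.8,0.06,-0.85,0,0,0,6],[0.8,0.12,-1.29,0,0,0,9],[0.8,0.2,-1.73,0,0,0,12],[0.8,0.31,-2.16,0,0,0,15]],
  ],
)

```text
t: 23.88
tool_pos: [0.5296, -0.0757, 0.1376]
tool_rot: [1.937, 2.471, 0.002]
contact_force: [1.6, -2.0, 0.9]
opening: 0.014
```

```bash
python3 - <<'E'
from h import *
from station import ctrl
o=ctrl.get_obs(); hstat(o)
hrows(o,[-77,-78,-79,-80,-81,-82])
E
```

```text
t 23.875 psi -76.22 r 0.0854 Ftan(cw+) -1.06 Frad 2.35 Fz 0.88 Mz [-0.342 -0.187  0.076] open 0.014
[0.8, 0.04, -0.12, -0.01, 0.1, 0.1, 0.8], [0.8, 0.04, -0.26, -0.01, 0.1, 0.1, 1.8], [0.8, 0.05, -0.41, -0.01, 0.1, 0.1, 2.8], [0.8, 0.06, -0.56, -0.01, 0.1, 0.1, 3.8], [0.8, 0.07, -0.71, -0.01, 0.1, 0.1, 4.8], [0.8, 0.08, -0.86, -0.01, 0.1, 0.1, 5.8],
```

Emit:
play_rows(
  motion=[
    [[0.8,0.03,-0.14,0,0,0,1],[0.8,0.04,-0.28,0,0,0,2],[0.8,0.05,-0.41,0,0,0,2.8]],
  ],
)

```text
t: 24.25
tool_pos: [0.5256, -0.0766, 0.1377]
tool_rot: [1.997, 2.421, 0.001]
contact_force: [1.8, -4.2, 0.3]
opening: 0.0141
```

```bash
python3 - <<'E'
from h import *
from station import ctrl
o=ctrl.get_obs(); hstat(o)
hrows(o,[-80,-81,-82])
E
```

```text
t 24.25 psi -79.03 r 0.0854 Ftan(cw+) -0.97 Frad 4.45 Fz 0.27 Mz [-0.555 -0.175  0.138] open 0.0141
[0.8, 0.04, -0.14, -0.0, 0.1, 0.1, 1.0], [0.8, 0.05, -0.29, -0.0, 0.1, 0.1, 2.0], [0.8, 0.05, -0.44, -0.0, 0.1, 0.1, 3.0],
```

Emit:
play_rows(
  motion=[
    [[0.8,-0.02,-0.15,0,0,0,1],[0.8,-0.03,-0.29,0,0,0,2],[0.8,-0.03,-0.44,0,0,0,3]],
  ],
)

```text
t: 24.62
tool_pos: [0.5211, -0.0775, 0.1376]
tool_rot: [2.061, 2.367, 0.002]
contact_force: [0.5, -1.0, 0.9]
opening: 0.0142
```

```bash
sed -i 's/\.085\*np/.086*np/g' h.py; python3 - <<'E'
from h import *
from station import ctrl
o=ctrl.get_obs(); hstat(o)
hrows(o,[-83,-84,-85,-86])
E
```

```text
t 24.625 psi -82.06 r 0.0855 Ftan(cw+) -0.32 Frad 1.06 Fz 0.94 Mz [-0.074 -0.04   0.099] open 0.0142
[0.8, -0.05, -0.14, -0.01, 0.1, 0.1, 0.9], [0.8, -0.05, -0.29, -0.01, 0.1, 0.1, 1.9], [0.8, -0.04, -0.44, -0.01, 0.1, 0.1, 2.9], [0.8, -0.03, -0.59, -0.01, 0.1, 0.1, 3.9],
```

Emit:
play_rows(
  motion=[
    [[0.8,-0.04,-0.14,0,0,0,1],[0.8,-0.04,-0.29,0,0,0,2]],
  ],
)

```text
t: 24.88
tool_pos: [0.5181, -0.0779, 0.1376]
tool_rot: [2.104, 2.331, 0.002]
contact_force: [-0.3, 0.5, 1.7]
opening: 0.014
```

```bash
python3 - <<'E'
from h import *
from station import ctrl
o=ctrl.get_obs(); hstat(o)
hrows(o,[-85,-86,-87,-88])
E
```

```text
t 24.875 psi -84.08 r 0.0855 Ftan(cw+) 0.26 Frad -0.57 Fz 1.66 Mz [0.167 0.043 0.15 ] open 0.014
[0.8, -0.05, -0.14, -0.01, 0.1, 0.0, 0.8], [0.8, -0.04, -0.29, -0.01, 0.1, 0.0, 1.8], [0.8, -0.04, -0.44, -0.01, 0.1, 0.0, 2.8], [0.8, -0.03, -0.59, -0.01, 0.1, 0.0, 3.8],
```

```bash
python3 - <<'E'
from h import *
from station import ctrl
snap(ctrl,"wrist","w19",None,1.4)
E
```

```text
(no output)
```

View pics/w19.png

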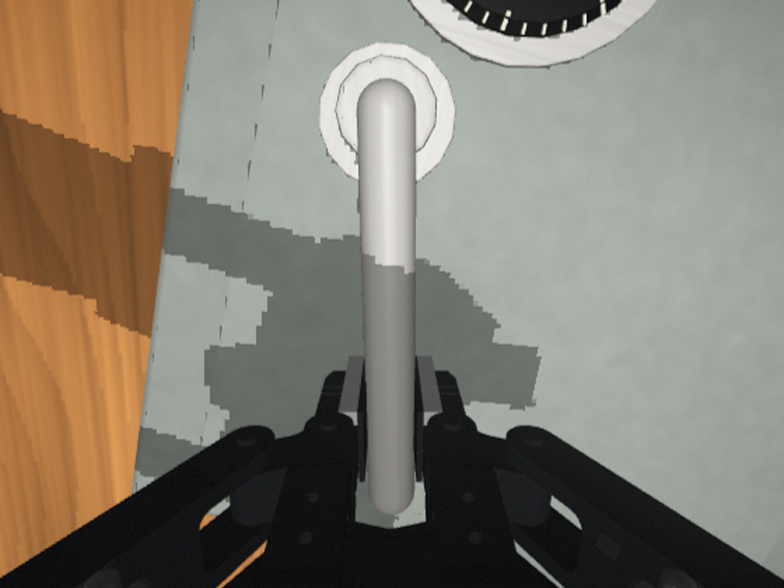

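Emit:
play_rows(
  motion=[
    [[0.8,-0.03,-0.15,0,0,0,1],[0.8,-0.03,-0.3,0,0,0,2],[0.8,-0.03,-0.45,0,0,0,3]],
  ],
)

```text
t: 25.3
tool_pos: [0.5135, -0.0783, 0.1376]
tool_rot: [2.167, 2.273, 0.003]
contact_force: [0.3, 2.8, 2.0]
opening: 0.014
```

```bash
python3 - <<'E'
from h import *
from station import ctrl
o=ctrl.get_obs(); hstat(o)
hrows(o,[-88,-89,-90,-91])
E
```

```text
t 25.3 psi -87.19 r 0.0856 Ftan(cw+) -0.48 Frad -2.77 Fz 1.97 Mz [ 0.394 -0.107  0.103] open 0.014
[0.8, -0.04, -0.12, -0.01, 0.1, -0.0, 0.8], [0.8, -0.04, -0.27, -0.01, 0.1, -0.0, 1.8], [0.8, -0.03, -0.42, -0.01, 0.1, -0.0, 2.8], [0.8, -0.02, -0.57, -0.01, 0.1, -0.0, 3.8],
```

Now radial correction can be dropped (+x slightly); feel in small steps.

Emit:
play_rows(
  motion=[
    [[0.8,0.02,-0.1,0,0,0,0.7],[0.8,0.02,-0.2,0,0,0,1.4]],
  ],
)

```text
t: 25.55
tool_pos: [0.5114, -0.0784, 0.1377]
tool_rot: [2.195, 2.246, 0.003]
contact_force: [0.3, 1.1, 1.1]
opening: 0.0139
```

```bash
cat > hs.py <<'E'
from h import *
from station import ctrl
hstat(ctrl.get_obs())
E
python3 hs.py
```

```text
t 25.55 psi -88.59 r 0.0856 Ftan(cw+) -0.36 Frad -1.1 Fz 1.12 Mz [ 0.079 -0.043  0.173] open 0.0139
```

Emit:
play_rows(
  motion=[
    [[0.8,0.01,-0.1,0,0,0,0.7],[0.8,0.01,-0.2,0,0,0,1.4]],
  ],
)

```text
t: 25.8
tool_pos: [0.5093, -0.0784, 0.1376]
tool_rot: [2.223, 2.218, 0.002]
contact_force: [1.0, 0.3, 2.5]
opening: 0.014
```

```bash
python3 hs.py
```

```text
t 25.8 psi -90.01 r 0.0856 Ftan(cw+) -1.0 Frad -0.34 Fz 2.45 Mz [0.09  0.05  0.192] open 0.014
```

Emit:
play_rows(
  motion=[
    [[0.8,0.01,-0.1,0,0,0,0.7],[0.8,0.01,-0.2,0,0,0,1.4]],
  ],
)

```text
t: 26.05
tool_pos: [0.5072, -0.0784, 0.1377]
tool_rot: [2.251, 2.19, 0.002]
contact_force: [0.4, 0.3, 2.1]
opening: 0.0142
```

```bash
python3 hs.py
```

```text
t 26.05 psi -91.4 r 0.0857 Ftan(cw+) -0.38 Frad -0.34 Fz 2.14 Mz [0.095 0.035 0.175] open 0.0142
```

Emit:
play_rows(
  motion=[
    [[0.8,0.01,-0.1,0,0,0,0.7],[0.8,0.01,-0.2,0,0,0,1.4]],
  ],
)

```text
t: 26.3
tool_pos: [0.5051, -0.0784, 0.1376]
tool_rot: [2.278, 2.161, 0.002]
contact_force: [-0.6, 0.2, 1.6]
opening: 0.0144
```

```bash
python3 hs.py
```

```text
t 26.3 psi -92.82 r 0.0857 Ftan(cw+) 0.64 Frad -0.19 Fz 1.63 Mz [-0.049  0.07   0.223] open 0.0144
```

Emit:
play_rows(
  motion=[
    [[0.8,0.01,-0.1,0,0,0,0.7],[0.8,0.01,-0.2,0,0,0,1.4]],
  ],
)

```text
t: 26.55
tool_pos: [0.503, -0.0783, 0.1377]
tool_rot: [2.305, 2.132, 0.001]
contact_force: [-0.7, -0.2, 1.5]
opening: 0.0143
```

```bash
python3 hs.py
```

```text
t 26.55 psi -94.22 r 0.0857 Ftan(cw+) 0.68 Frad 0.29 Fz 1.53 Mz [-0.069  0.046  0.165] open 0.0143
```

Emit:
play_rows(
  motion=[
    [[0.8,0.01,-0.1,0,0,0,0.7],[0.8,0.01,-0.2,0,0,0,1.4]],
  ],
)

```text
t: 26.8
tool_pos: [0.5009, -0.0781, 0.1376]
tool_rot: [2.332, 2.103, 0.001]
contact_force: [-0.2, -1.0, 1.3]
opening: 0.0142
```

```bash
python3 hs.py
```

```text
t 26.8 psi -95.62 r 0.0857 Ftan(cw+) 0.13 Frad 1.04 Fz 1.34 Mz [-0.148  0.092  0.184] open 0.0142
```

Emit:
play_rows(
  motion=[
    [[0.8,0,-0.12,0,0,0,0.8],[0.8,0,-0.12,0,0,0,0.8]],
  ],
)

```text
t: 27.05
tool_pos: [0.4995, -0.078, 0.1377]
tool_rot: [2.347, 2.086, 0.001]
contact_force: [-1.2, 0.3, 3.1]
opening: 0.0138
```

Emit:
play_rows(
  motion=[
    [[0.8,0,-0.15,0,0,0,1.0],[0.8,0,-0.15,0,0,0,1.0]],
  ],
)

```text
t: 27.3
tool_pos: [0.4979, -0.0778, 0.1377]
tool_rot: [2.365, 2.065, 0.001]
contact_force: [-0.1, -1.1, 2.5]
opening: 0.0139
```

Emit:
play_rows(
  motion=[
    [[0.8,0,-0.15,0,0,0,1.0],[0.8,0,-0.15,0,0,0,1.0]],
  ],
)

```text
t: 27.55
tool_pos: [0.4963, -0.0776, 0.1376]
tool_rot: [2.384, 2.044, 0.001]
contact_force: [-1.4, -1.4, 2.8]
opening: 0.0142
```

Emit:
play_rows(
  motion=[
    [[0.8,-0.02,-0.15,0,0,0,1.0],[0.8,-0.02,-0.15,0,0,0,1.0]],
  ],
)

```text
t: 27.8
tool_pos: [0.4947, -0.0773, 0.1376]
tool_rot: [2.402, 2.023, 0.001]
contact_force: [-0.9, 0.6, 1.8]
opening: 0.0144
```

```bash
python3 hs.py
```

```text
t 27.8 psi -99.77 r 0.0858 Ftan(cw+) 0.99 Frad -0.42 Fz 1.79 Mz [0.047 0.056 0.083] open 0.0144
```

Emit:
play_rows(
  motion=[
    [[0.8,0,-0.15,0,0,0,1.0],[0.8,0,-0.15,0,0,0,1.0]],
  ],
)

```text
t: 28.05
tool_pos: [0.4932, -0.0771, 0.1376]
tool_rot: [2.42, 2.002, 0.001]
contact_force: [0.2, -0.1, 1.7]
opening: 0.0144
```

Emit:
play_rows(
  motion=[
    [[0.8,0,-0.15,0,0,0,1.0],[0.8,0,-0.15,0,0,0,1.0]],
  ],
)

```text
t: 28.3
tool_pos: [0.4922, -0.0769, 0.1377]
tool_rot: [2.436, 1.979, 0.003]
contact_force: [2.5, -1.1, -0.2]
opening: 0.0141
```

```bash
python3 hs.py
```

```text
t 28.3 psi -101.46 r 0.0858 Ftan(cw+) -2.67 Frad 0.6 Fz -0.25 Mz [-0.167 -0.645  0.182] open 0.0141
```

Emit:
play_rows(
  motion=[
    [[0.8,0,-0.1,0,0,0,0.6],[0.8,0,-0.1,0,0,0,0.6]],
  ],
)

```text
t: 28.55
tool_pos: [0.4919, -0.0769, 0.1377]
tool_rot: [2.446, 1.965, 0.005]
contact_force: [5.4, -1.8, -1.1]
opening: 0.0142
```

```bash
python3 hs.py
```

```text
t 28.55 psi -101.69 r 0.0859 Ftan(cw+) -5.6 Frad 0.63 Fz -1.06 Mz [-0.218 -0.873  0.249] open 0.0142
```

```bash
cat >> h.py <<'E'
EX=np.array([.9866,-.1633,0]); EY=np.array([.1633,.9866,0])
def lidpos(al,X=.2385,Z=.048):
    return (X-X*np.cos(al)+Z*np.sin(al), X*np.sin(al)+Z*np.cos(al)-Z)
def lrows(o,als,a0,bias=0.0,cl=.8):
    x0,z0=lidpos(a0); R0=R.from_rotvec(o["tool_rot"]).as_matrix()
    for a in als:
        x,z=lidpos(a); p=o["tool_pos"]+EX*(x-x0-bias)+np.array([0,0,z-z0])
        print([cl]+[float(v) for v in (R0.T@(p-o["tool_pos"])*100).round(2)]+[0,0,0],end=", ")
    print()
E
python3 - <<'E'
from h import *
from station import ctrl
o=ctrl.get_obs()
lrows(o,[.005,.01,.02,.03,.045,.06],0,.0005)
E
```

```text
[0.8, -0.0, -0.03, -0.12, 0, 0, 0], [0.8, -0.0, 0.0, -0.24, 0, 0, 0], [0.8, 0.0, 0.05, -0.48, 0, 0, 0], [0.8, 0.01, 0.11, -0.71, 0, 0, 0], [0.8, 0.01, 0.2, -1.07, 0, 0, 0], [0.8, 0.01, 0.29, -1.42, 0, 0, 0],
```

Emit:
play_rows(
  motion=[
    [[0.8,0,-0.04,-0.12,0,0,0],[0.8,0,-0.01,-0.24,0,0,0]],
  ],
)

```text
t: 28.8
tool_pos: [0.4915, -0.0767, 0.1381]
tool_rot: [2.446, 1.965, 0.005]
contact_force: [9.4, -2.1, -12.0]
opening: 0.0139
```

```bash
python3 hs.py;  python3 - <<'E'
from h import *
from station import ctrl
o=ctrl.get_obs(); print(o["tool_pos"])
lrows(o,[.02,.03,.045,.06],.008,.0005)
E
```

```text
t 28.8 psi -101.96 r 0.0858 Ftan(cw+) -9.59 Frad 0.13 Fz -12.0 Mz [-0.316 -1.25   0.246] open 0.0139
[ 0.49151251 -0.07674946  0.13808142]
[0.8, 0.0, 0.01, -0.29, 0, 0, 0], [0.8, 0.0, 0.07, -0.52, 0, 0, 0], [0.8, 0.01, 0.16, -0.88, 0, 0, 0], [0.8, 0.01, 0.25, -1.23, 0, 0, 0],
```

Emit:
play_rows(
  motion=[
    [[0.8,0,0.1,0.1,0,0,0],[0.8,0,0.1,0.1,0,0,0]],
  ],
)

```text
t: 29.05
tool_pos: [0.4922, -0.0769, 0.1376]
tool_rot: [2.446, 1.966, 0.003]
contact_force: [-0.8, 0.3, 3.9]
opening: 0.0142
```

```bash
python3 hs.py;  python3 - <<'E'
from h import *
from station import ctrl
o=ctrl.get_obs(); print(o["tool_pos"])
snap(ctrl,"wrist","w20",None,1.4)
snap(ctrl,"side","s20",(180,120,400,290),3.6)
E
```

```text
t 29.05 psi -101.49 r 0.0859 Ftan(cw+) 0.84 Frad -0.14 Fz 3.89 Mz [-0.013  0.164  0.332] open 0.0142
[ 0.49219133 -0.07693166  0.13760186]
```

View pics/w20.png

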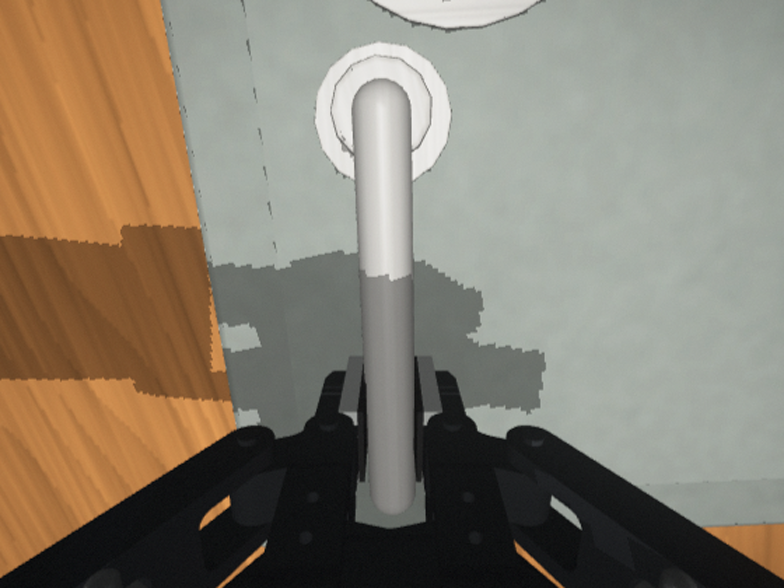

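View pics/s20.png

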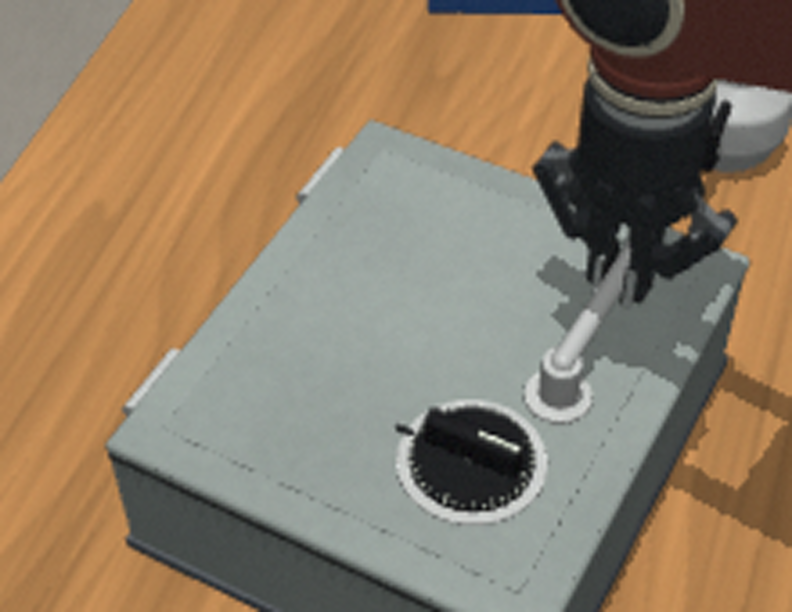

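Emit:
play_rows(
  motion=[
    [[0.8,0,-0.06,-0.1,0,0,0],[0.8,0,-0.04,-0.2,0,0,0]],
  ],
)

```text
t: 29.4
tool_pos: [0.4917, -0.0768, 0.138]
tool_rot: [2.446, 1.965, 0.004]
contact_force: [6.2, -0.6, -9.1]
opening: 0.0147
```

```bash
python3 hs.py
```

```text
t 29.4 psi -101.86 r 0.0858 Ftan(cw+) -6.22 Frad -0.74 Fz -9.13 Mz [-0.312 -0.981  0.216] open 0.0147
```

Emit:
play_rows(
  motion=[
    [[0.8,0,0.06,0,0,0,-0.7],[0.8,0,0.07,-0.05,0,0,-0.7],[0.8,0,0.08,-0.1,0,0,-0.7]],
  ],
)

```text
t: 29.78
tool_pos: [0.492, -0.0769, 0.1379]
tool_rot: [2.435, 1.981, 0.003]
contact_force: [4.0, -1.3, -8.5]
opening: 0.0144
```

```bash
python3 hs.py
```

```text
t 29.775 psi -101.62 r 0.0858 Ftan(cw+) -4.21 Frad 0.43 Fz -8.46 Mz [-0.239 -0.637  0.176] open 0.0144
```

Emit:
play_rows(
  motion=[
    [[0.8,0,0.08,0,0,0,0],[0.8,0,0.08,-0.05,0,0,0]],
  ],
)

```text
t: 30.02
tool_pos: [0.4921, -0.0769, 0.1378]
tool_rot: [2.436, 1.981, 0.002]
contact_force: [0.7, -0.5, -5.3]
opening: 0.0143
```

```bash
python3 hs.py
```

```text
t 30.025 psi -101.54 r 0.0858 Ftan(cw+) -0.82 Frad 0.39 Fz -5.3 Mz [-0.209 -0.121  0.192] open 0.0143
```

Tangential force is now near zero; lift a bit.

Emit:
play_rows(
  motion=[
    [[0.8,0,0.0,-0.1,0,0,0],[0.8,0,0.0,-0.15,0,0,0]],
  ],
)

```text
t: 30.28
tool_pos: [0.4919, -0.0768, 0.1381]
tool_rot: [2.437, 1.982, 0.001]
contact_force: [5.0, -1.8, -12.6]
opening: 0.0141
```

```bash
python3 hs.py
```

```text
t 30.275 psi -101.73 r 0.0858 Ftan(cw+) -5.25 Frad 0.78 Fz -12.58 Mz [-0.363 -0.838  0.099] open 0.0141
```

Emit:
play_rows(
  motion=[
    [[0.8,0,0.05,0.1,0,0,0],[0.8,0,0.05,0.1,0,0,0]],
  ],
)

```text
t: 30.52
tool_pos: [0.4925, -0.0769, 0.1379]
tool_rot: [2.436, 1.982, 0.001]
contact_force: [-0.1, -0.9, -1.2]
opening: 0.0141
```

```bash
python3 hs.py
```

```text
t 30.525 psi -101.31 r 0.0858 Ftan(cw+) -0.11 Frad 0.86 Fz -1.2 Mz [-0.113  0.009  0.216] open 0.0141
```

Emit:
play_rows(
  motion=[
    [[0.8,0,-0.08,0,0,0,0.5],[0.8,0,-0.08,0,0,0,0.5]],
  ],
)

```text
t: 30.78
tool_pos: [0.4922, -0.0769, 0.1381]
tool_rot: [2.444, 1.97, 0.003]
contact_force: [3.6, -0.9, -4.9]
opening: 0.0142
```

```bash
python3 hs.py
```

```text
t 30.775 psi -101.52 r 0.0858 Ftan(cw+) -3.73 Frad 0.14 Fz -4.92 Mz [-0.229 -0.604  0.321] open 0.0142
```

Emit:
play_rows(
  motion=[
    [[0.8,0,-0.07,0.03,0,0,0.3],[0.8,0,-0.07,0.05,0,0,0.3]],
  ],
)

```text
t: 31.02
tool_pos: [0.492, -0.0769, 0.138]
tool_rot: [2.448, 1.963, 0.004]
contact_force: [4.6, -2.0, -1.8]
opening: 0.0141
```

```bash
python3 hs.py
```

```text
t 31.025 psi -101.61 r 0.0858 Ftan(cw+) -4.93 Frad 1.07 Fz -1.77 Mz [-0.249 -0.747  0.344] open 0.0141
```

Emit:
play_rows(
  motion=[
    [[0.8,0,0.04,0,0,0,-0.2],[0.8,0,0.04,-0.08,0,0,-0.2],[0.8,0,0.05,-0.12,0,0,-0.2],[0.8,0,0.05,-0.12,0,0,-0.2]],
  ],
)

```text
t: 31.52
tool_pos: [0.492, -0.0768, 0.1383]
tool_rot: [2.446, 1.968, 0.003]
contact_force: [5.0, -1.5, -9.8]
opening: 0.0144
```

```bash
python3 hs.py
```

```text
t 31.525 psi -101.61 r 0.0858 Ftan(cw+) -5.17 Frad 0.51 Fz -9.82 Mz [-0.324 -0.701  0.292] open 0.0144
```

Emit:
play_rows(
  motion=[
    [[0.8,0,0.03,0,0,0,0],[0.8,0,0.03,0,0,0,0],[0.8,0,0.03,0,0,0,0]],
  ],
)

```text
t: 31.9
tool_pos: [0.4921, -0.0769, 0.1382]
tool_rot: [2.446, 1.968, 0.002]
contact_force: [2.5, -1.2, -6.7]
opening: 0.0142
```

```bash
python3 hs.py; python3 - <<'E'
from h import *
from station import ctrl
print(ctrl.get_obs()["tool_pos"])
snap(ctrl,"side","s21",(180,120,400,290),3.6)
E
```

```text
t 31.9 psi -101.59 r 0.0858 Ftan(cw+) -2.69 Frad 0.68 Fz -6.73 Mz [-0.216 -0.308  0.275] open 0.0142
[ 0.49205982 -0.07685748  0.1381815 ]
```

View pics/s21.png

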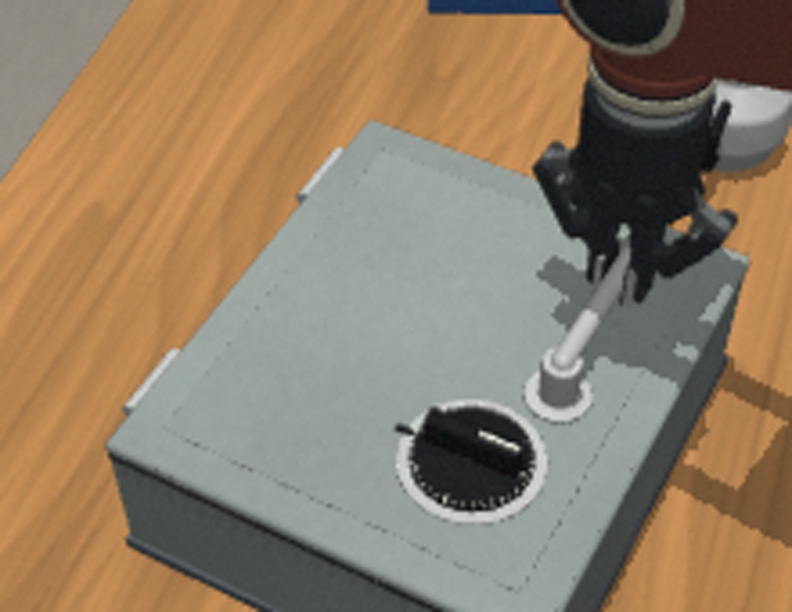

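Emit:
play_rows(
  motion=[
    [[0.6,0,0.02,0.05,0,0,-0.8],[0.55,0,0.02,0.05,0,0,-0.8],[0.55,0,0.02,0.05,0,0,-0.8]],
  ],
)

```text
t: 32.33
tool_pos: [0.4926, -0.077, 0.1385]
tool_rot: [2.432, 1.985, 0.003]
contact_force: [-0.3, 0.4, -0.3]
opening: 0.0189
```

```bash
python3 hs.py; python3 - <<'E'
from h import *
from station import ctrl
o=ctrl.get_obs();print(o["tool_pos"]); Rm=R.from_rotvec(o["tool_rot"]).as_matrix(); print(np.degrees(np.arctan2(Rm[1,0],Rm[0,0]))-180)
snap(ctrl,"wrist","w22",None,1.4)
E
```

```text
t 32.325 psi -101.2 r 0.0858 Ftan(cw+) 0.32 Frad -0.3 Fz -0.26 Mz [ 0.031 -0.011  0.009] open 0.0189
[ 0.49264098 -0.07696747  0.13849934]
-101.56279868611306
```

View pics/w22.png

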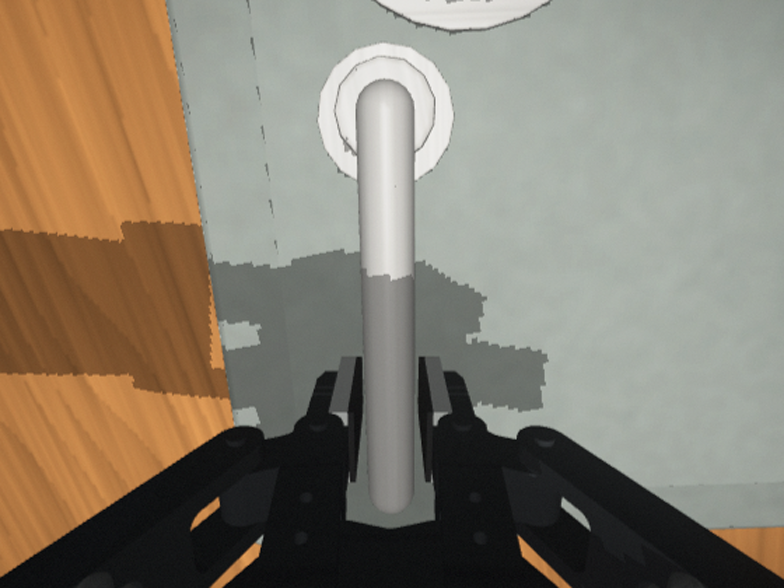

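Emit:
play_rows(
  motion=[
    [[0.55,0,-0.2,0,0,0,0],[0.55,0,-0.27,0,0,0,0],[0.55,0,-0.27,0,0,0,0]],
  ],
)

```text
t: 32.75
tool_pos: [0.4904, -0.0765, 0.1386]
tool_rot: [2.431, 1.984, 0.005]
contact_force: [3.0, -0.5, -0.3]
opening: 0.0193
```

```bash
python3 hs.py
```

```text
t 32.75 psi -102.74 r 0.0858 Ftan(cw+) -3.05 Frad -0.2 Fz -0.29 Mz [-0.022 -0.449  0.005] open 0.0193
```

Push more, in 0.4–0.5 mm steps.

Emit:
play_rows(
  motion=[
    [[0.55,0,-0.1,0,0,0,0],[0.55,0,-0.1,0,0,0,0]],
  ],
)

```text
t: 33.0
tool_pos: [0.4901, -0.0765, 0.1387]
tool_rot: [2.43, 1.983, 0.007]
contact_force: [5.4, -0.7, -2.3]
opening: 0.019
```

```bash
python3 hs.py
```

```text
t 33.0 psi -102.94 r 0.0858 Ftan(cw+) -5.47 Frad -0.51 Fz -2.25 Mz [-0.173 -0.817  0.019] open 0.019
```

Emit:
play_rows(
  motion=[
    [[0.55,0,-0.08,0,0,0,0],[0.55,0,-0.08,0,0,0,0]],
  ],
)

```text
t: 33.25
tool_pos: [0.4901, -0.0765, 0.1387]
tool_rot: [2.428, 1.982, 0.009]
contact_force: [5.8, -1.3, -3.5]
opening: 0.0191
```

```bash
python3 hs.py
```

```text
t 33.25 psi -102.95 r 0.0859 Ftan(cw+) -5.95 Frad -0.01 Fz -3.45 Mz [-0.115 -0.885  0.028] open 0.0191
```

Emit:
play_rows(
  motion=[
    [[0.55,0,0.1,0.05,0,0,0],[0.55,0,0.19,0.1,0,0,0],[0.6,0,0.19,0.1,0,0,0],[0.7,0,0.19,0.1,0,0,0],[0.8,0,0.19,0.1,0,0,0]],
  ],
  newtons=30,
)

```text
t: 33.88
tool_pos: [0.4923, -0.077, 0.1377]
tool_rot: [2.428, 1.981, 0.01]
contact_force: [4.3, -0.8, -2.8]
opening: 0.0138
```

```bash
python3 hs.py;python3 - <<'E'
from station import ctrl
print(ctrl.get_obs()["tool_pos"])
E
```

```text
t 33.875 psi -101.42 r 0.0858 Ftan(cw+) -4.38 Frad -0.06 Fz -2.75 Mz [-0.147 -0.613  0.15 ] open 0.0138
[ 0.49230648 -0.07695063  0.13766359]
```

```bash
python3 - <<'E'
from h import *
from station import ctrl
o=ctrl.get_obs()
print(row(o,o["tool_pos"]+EX*.0007,Rdown(78.4),.8))
E
```

```text
[0.8, 0.0, 0.07, 0.0, 0.6, 0.0, 0.0]
```

Emit:
play_rows(
  motion=[
    [[0.8,0,0.07,0,0.6,0,0],[0.8,0,0.07,0,0.6,0,0]],
  ],
)

```text
t: 34.12
tool_pos: [0.4924, -0.0769, 0.1376]
tool_rot: [-2.432, -1.986, 0.002]
contact_force: [-0.8, 0.5, 0.4]
opening: 0.014
```

```bash
python3 hs.py
```

```text
t 34.125 psi -101.34 r 0.0858 Ftan(cw+) 0.85 Frad -0.29 Fz 0.42 Mz [-0.001  0.22   0.107] open 0.014
```

Emit:
play_rows(
  motion=[
    [[0.8,0,0.01,-0.08,0,0,0],[0.8,0,0.03,-0.16,0,0,0],[0.8,0,0.03,-0.16,0,0,0]],
  ],
)

```text
t: 34.5
tool_pos: [0.4923, -0.0769, 0.1382]
tool_rot: [-2.432, -1.985, 0.003]
contact_force: [3.3, -0.4, -7.1]
opening: 0.014
```

```bash
python3 hs.py;python3 - <<'E'
from station import ctrl
print(ctrl.get_obs()["tool_pos"])
E
```

```text
t 34.5 psi -101.42 r 0.0858 Ftan(cw+) -3.29 Frad -0.22 Fz -7.1 Mz [-0.167 -0.502  0.107] open 0.014
[ 0.49231906 -0.07690138  0.13820496]
```

Emit:
play_rows(
  motion=[
    [[0.8,0,0.05,-0.04,0,0,0],[0.8,0,0.06,-0.04,0,0,0]],
  ],
)

```text
t: 34.75
tool_pos: [0.4924, -0.0769, 0.1382]
tool_rot: [-2.431, -1.984, 0.005]
contact_force: [0.8, -1.2, -6.5]
opening: 0.0139
```

```bash
python3 hs.py;python3 - <<'E'
from station import ctrl
print(ctrl.get_obs()["tool_pos"])
E
```

```text
t 34.75 psi -101.38 r 0.0858 Ftan(cw+) -1.06 Frad 0.96 Fz -6.53 Mz [-0.104 -0.182  0.135] open 0.0139
[ 0.49237877 -0.07689314  0.13819093]
```

Emit:
play_rows(
  motion=[
    [[0.8,0,0.04,-0.06,0,0,0],[0.8,0,0.06,-0.1,0,0,0],[0.8,0,0.06,-0.1,0,0,0]],
  ],
)

```text
t: 35.12
tool_pos: [0.4927, -0.077, 0.1391]
tool_rot: [-2.43, -1.984, 0.006]
contact_force: [-1.6, 0.4, -5.8]
opening: 0.014
```

```bash
python3 hs.py;python3 - <<'E'
from station import ctrl
print(ctrl.get_obs()["tool_pos"])
E
```

```text
t 35.125 psi -101.18 r 0.0858 Ftan(cw+) 1.66 Frad -0.04 Fz -5.8 Mz [-0.04   0.08   0.124] open 0.014
[ 0.49265735 -0.07697185  0.13914286]
```

Emit:
play_rows(
  motion=[
    [[0.8,0,0.02,-0.12,0,0,0],[0.8,0,0.04,-0.25,0,0,0],[0.8,0,0.04,-0.25,0,0,0]],
  ],
)

```text
t: 35.5
tool_pos: [0.4934, -0.0771, 0.1423]
tool_rot: [-2.43, -1.984, 0.005]
contact_force: [-0.2, -1.2, -3.6]
opening: 0.0139
```

```bash
python3 hs.py;python3 - <<'E'
from h import *
from station import ctrl
print(ctrl.get_obs()["tool_pos"])
snap(ctrl,"wrist","w23",None,1.4)
E
```

```text
t 35.5 psi -100.71 r 0.0858 Ftan(cw+) -0.03 Frad 1.18 Fz -3.61 Mz [-0.021  0.133  0.123] open 0.0139
[ 0.49335764 -0.07706653  0.14232368]
```

View pics/w23.png

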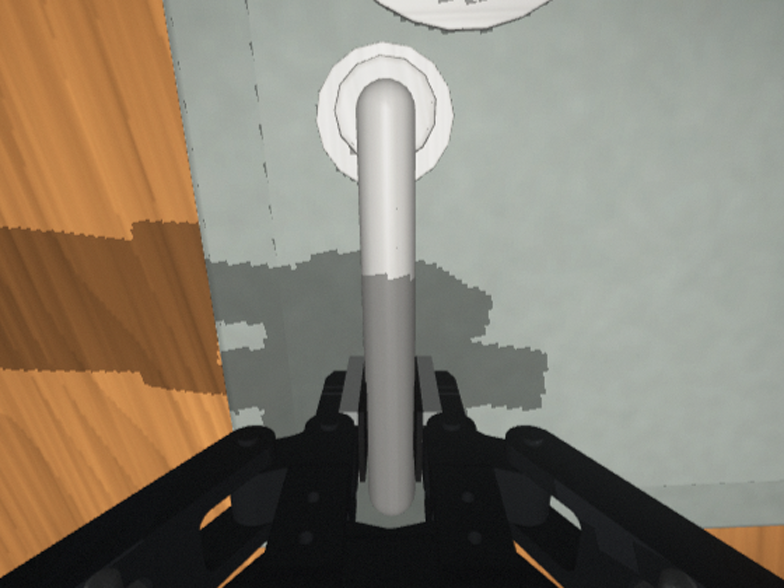

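```bash
python3 - <<'E'
from h import *
from station import ctrl
o=ctrl.get_obs()
lrows(o,[.03,.05,.075,.10,.13,.16,.19],.018,0)
E
```

```text
[0.8, 0.0, 0.06, -0.29, 0, 0, 0], [0.8, 0.01, 0.18, -0.76, 0, 0, 0], [0.8, 0.01, 0.33, -1.35, 0, 0, 0], [0.8, 0.02, 0.5, -1.93, 0, 0, 0], [0.8, 0.03, 0.72, -2.63, 0, 0, 0], [0.8, 0.04, 0.96, -3.31, 0, 0, 0], [0.8, 0.05, 1.22, -4.0, 0, 0, 0],
```

Emit:
play_rows(
  motion=[
    [[0.8,0,0.06,-0.3,0,0,0],[0.8,0,0.18,-0.76,0,0,0],[0.8,0,0.33,-1.35,0,0,0],[0.8,0,0.5,-1.93,0,0,0]],
  ],
)

```text
t: 36.05
tool_pos: [0.4982, -0.0779, 0.162]
tool_rot: [-2.43, -1.984, 0.005]
contact_force: [-1.6, 1.7, -3.7]
opening: 0.0137
```

```bash
python3 - <<'E'
from h import *
from station import ctrl
o=ctrl.get_obs(); print(o["t"],o["tool_pos"],o["contact_force"],o["wrist_torque"])
a=.018+(o["tool_pos"][2]-.1423)/.235; print(a)
lrows(o,[.13,.16,.19,.22,.25,.29,.33],a,0)
E
```

```text
36.05 [ 0.49824226 -0.07788177  0.16202412] [-1.56924604  1.67548306 -3.74287418] [0.21771804 0.39991666 0.15496431]
0.10193244523847793
[0.8, 0.01, 0.21, -0.65, 0, 0, 0], [0.8, 0.02, 0.45, -1.34, 0, 0, 0], [0.8, 0.03, 0.71, -2.02, 0, 0, 0], [0.8, 0.04, 0.99, -2.69, 0, 0, 0], [0.8, 0.05, 1.3, -3.36, 0, 0, 0], [0.8, 0.07, 1.73, -4.23, 0, 0, 0], [0.8, 0.09, 2.2, -5.08, 0, 0, 0],
```

Smooth. Continue.

Emit:
play_rows(
  motion=[
    [[0.8,0.01,0.21,-0.65,0,0,0],[0.8,0.02,0.45,-1.34,0,0,0],[0.8,0.03,0.71,-2.02,0,0,0],[0.8,0.04,1.0,-2.7,0,0,0],[0.8,0.05,1.3,-3.36,0,0,0],[0.8,0.07,1.73,-4.23,0,0,0],[0.8,0.09,2.2,-5.08,0,0,0]],
  ],
)

```text
t: 36.92
tool_pos: [0.5205, -0.0816, 0.2135]
tool_rot: [-2.43, -1.984, 0.005]
contact_force: [-3.4, 1.1, -1.7]
opening: 0.0141
```

```bash
python3 - <<'E'
from h import *
from station import ctrl
from scipy.optimize import brentq
o=ctrl.get_obs(); print(o["t"],o["tool_pos"],o["contact_force"],o["wrist_torque"])
a=brentq(lambda a:lidpos(a)[1]-(o["tool_pos"][2]-.138),0,1); print(a)
lrows(o,[.37,.41,.45,.49,.53,.57,.61,.64,.67,.69],a,0)
snap(ctrl,"side","s24",(180,100,400,290),3.1)
E
```

```text
36.925 [ 0.52050149 -0.08155745  0.21345183] [-3.39680994  1.06140103 -1.71446016] [0.19059567 0.88770536 0.17920563]
0.3336098060293332
[0.8, 0.02, 0.46, -0.76, 0, 0, 0], [0.8, 0.04, 0.99, -1.57, 0, 0, 0], [0.8, 0.06, 1.56, -2.36, 0, 0, 0], [0.8, 0.08, 2.16, -3.13, 0, 0, 0], [0.8, 0.11, 2.79, -3.87, 0, 0, 0], [0.8, 0.13, 3.44, -4.59, 0, 0, 0], [0.8, 0.16, 4.13, -5.28, 0, 0, 0], [0.8, 0.18, 4.66, -5.78, 0, 0, 0], [0.8, 0.2, 5.21, -6.26, 0, 0, 0], [0.8, 0.21, 5.58, -6.57, 0, 0, 0],
```

View pics/s24.png

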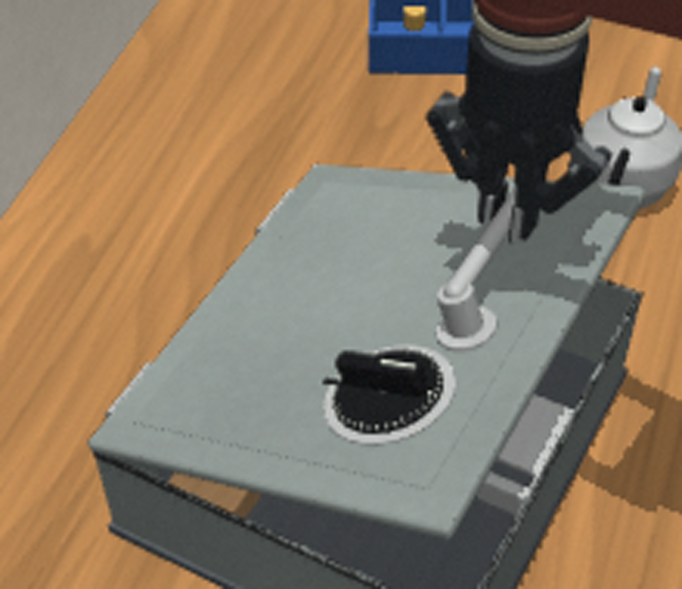

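Emit:
play_rows(
  motion=[
    [[0.8,0.02,0.46,-0.76,0,0,0],[0.8,0.04,1.0,-1.57,0,0,0],[0.8,0.06,1.56,-2.36,0,0,0],[0.8,0.08,2.16,-3.13,0,0,0],[0.8,0.1,2.8,-3.87,0,0,0]],
  ],
)

```text
t: 37.6
tool_pos: [0.55, -0.0865, 0.2546]
tool_rot: [-2.432, -1.986, 0.002]
contact_force: [-5.2, 1.8, 0.2]
opening: 0.014
```

```bash
python3 - <<'E'
from h import *
from station import ctrl
from scipy.optimize import brentq
o=ctrl.get_obs(); print(o["t"],o["tool_pos"],o["contact_force"],o["wrist_torque"])
a=brentq(lambda a:lidpos(a)[1]-(o["tool_pos"][2]-.138),0,1); print(a)
lrows(o,[.56,.59,.62,.645,.67,.685,.69],a,0)
E
```

```text
37.6 [ 0.55004627 -0.08653718  0.25462362] [-5.15285737  1.82396108  0.17632505] [0.21483866 0.92863025 0.28727208]
0.5446358926095786
[0.8, 0.01, 0.25, -0.27, 0, 0, 0], [0.8, 0.03, 0.76, -0.8, 0, 0, 0], [0.8, 0.05, 1.29, -1.3, 0, 0, 0], [0.8, 0.07, 1.73, -1.72, 0, 0, 0], [0.8, 0.08, 2.19, -2.12, 0, 0, 0], [0.8, 0.09, 2.47, -2.35, 0, 0, 0], [0.8, 0.1, 2.57, -2.43, 0, 0, 0],
```

Emit:
play_rows(
  motion=[
    [[0.8,0,0.18,-0.27,0,0,0],[0.8,0,0.66,-0.8,0,0,0],[0.8,0,1.18,-1.32,0,0,0],[0.8,0,1.6,-1.75,0,0,0],[0.8,0,2.05,-2.15,0,0,0],[0.8,0,2.35,-2.4,0,0,0],[0.8,0,2.4,-2.45,0,0,0]],
  ],
)

```text
t: 38.48
tool_pos: [0.5743, -0.0906, 0.2796]
tool_rot: [-2.431, -1.986, -0.001]
contact_force: [-0.8, 5.9, -0.9]
opening: 0.0137
```

```bash
python3 - <<'E'
from h import *
from station import ctrl
from scipy.optimize import brentq
o=ctrl.get_obs(); print(o["t"],o["tool_pos"],o["contact_force"],o["wrist_torque"])
print(brentq(lambda a:lidpos(a)[1]-(o["tool_pos"][2]-.138),0,1))
snap(ctrl,"wrist","w25",None,1.4)
snap(ctrl,"side","s25",(150,40,410,290),2.3)
E
```

```text
38.475 [ 0.5742634  -0.09062417  0.27957453] [-0.80800057  5.93713419 -0.89655763] [0.88371611 0.27863097 0.22822178]
0.6948427636389116
```

View pics/w25.png

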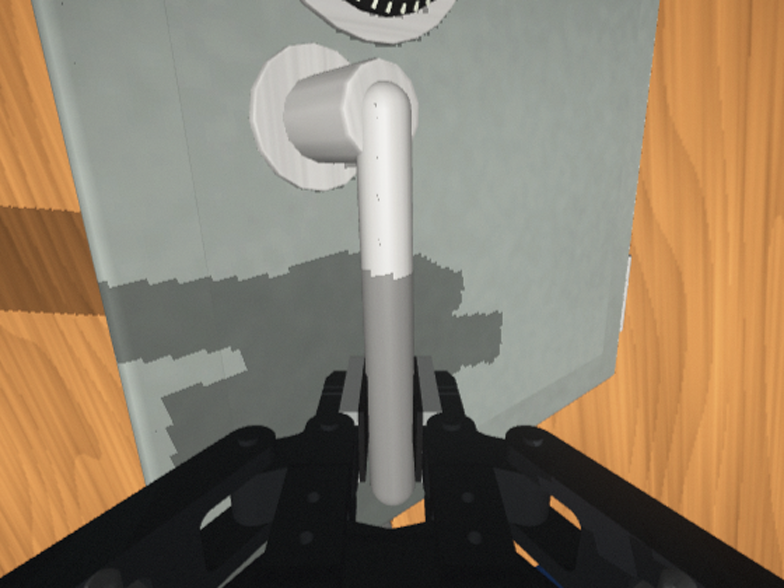

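View pics/s25.png

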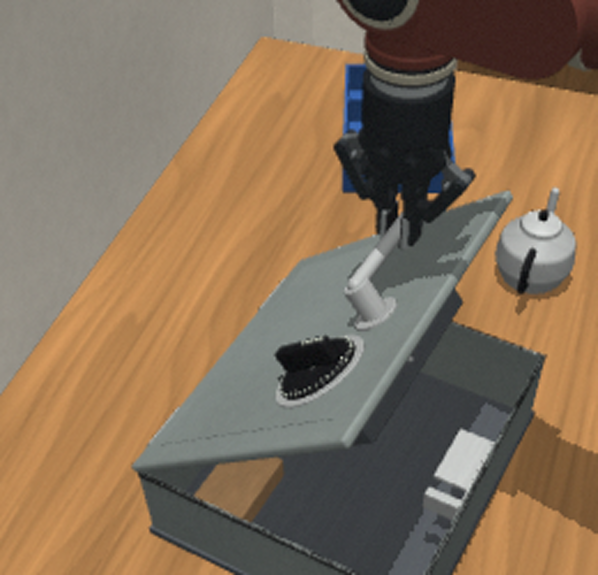

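Emit:
play_rows(
  motion=[
    [[0.7,0,0,0,0,0,0],[0.55,0,0,0,0,0,0],[0.45,0,0,0,0,0,0],[0.4,0,0,0,0,0,0],[0.4,0,0,0,0,0,0]],
  ],
)

```text
t: 39.2
tool_pos: [0.5744, -0.0909, 0.2798]
tool_rot: [-2.432, -1.986, -0.002]
contact_force: [-0.4, -0.1, -0.4]
opening: 0.0255
```

```bash
python3 - <<'E'
from h import *
from station import ctrl
o=ctrl.get_obs(); print(o["t"],o["tool_pos"],o["contact_force"],o["opening"])
snap(ctrl,"wrist","w26",None,1.4)
E
```

```text
39.2 [ 0.57436459 -0.09085952  0.2797757 ] [-0.35606933 -0.10666906 -0.36309352] 0.0255451190574569
```

View pics/w26.png

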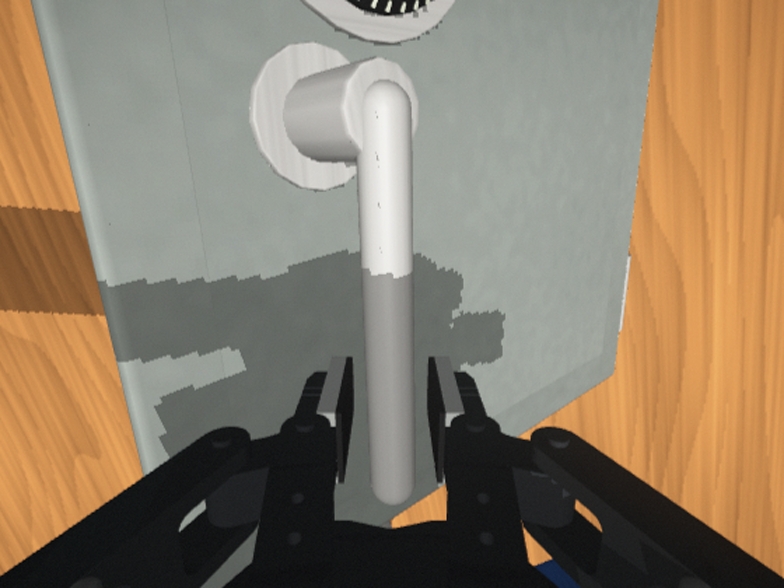

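Free; the lid stands. Raise the tool straight up, clear of the bar.

Emit:
play_rows(
  motion=[
    [[0.4,0,0,-1.5,0,0,0],[0.4,0,0,-3.5,0,0,0],[0.4,0,0,-6,0,0,0],[0.4,0,0,-9,0,0,0],[0.4,0,0,-12,0,0,0],[0.4,0,0,-12,0,0,0],[0.4,0,0,-12,0,0,0],[0.4,0,0,-12,0,0,0]],
  ],
)

```text
t: 40.25
tool_pos: [0.574, -0.091, 0.3979]
tool_rot: [-2.43, -1.985, 0.001]
contact_force: [-0.0, -0.4, 0.0]
opening: 0.0256
```

```bash
python3 - <<'E'
from h import *
from station import ctrl
o=ctrl.get_obs(); print(o["t"],o["tool_pos"],o["contact_force"],abs(o["dq"]).max())
snap(ctrl,"side","s27",None,1.4)
snap(ctrl,"wrist","w27",None,1.4)
E
```

```text
40.25 [ 0.57397761 -0.09095268  0.39794027] [-0.01557184 -0.43062621  0.02638005] 0.0024293317282076824
```

View pics/s27.png

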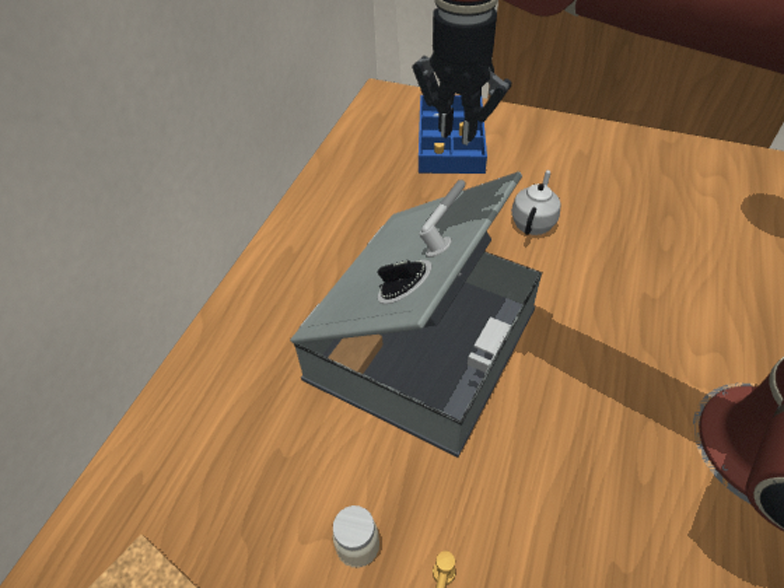

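View pics/w27.png

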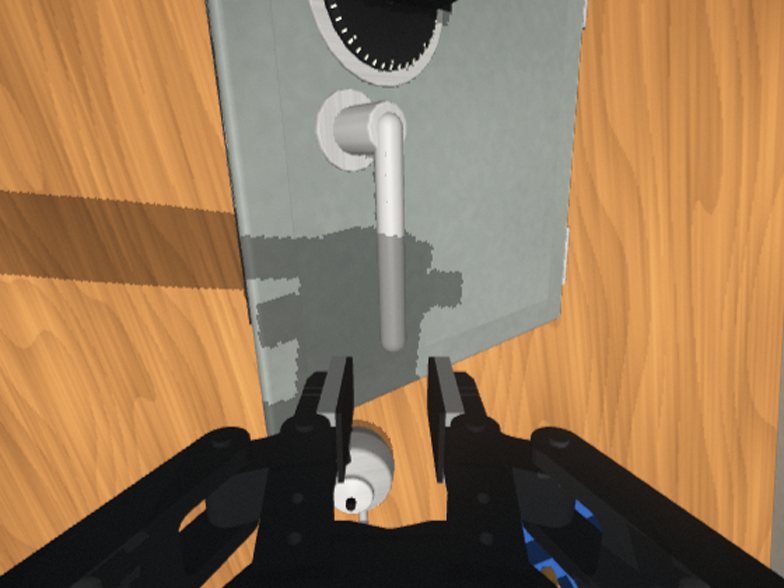

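```bash
python3 - <<'E'
from h import *
n=np.load("pics/s27.npz"); O=np.array([.5927,-.0100,0])
for al in(.55,.6,.65,.7,.75):
    P=[]
    for y in(.17,-.17):
        v=np.array([-.3,.012]); x=v[0]*np.cos(al)+v[1]*np.sin(al); z=-v[0]*np.sin(al)+v[1]*np.cos(al)
        P.append(O+EX*(.15+x)+EY*y+[0,0,.1085+z])
    print(al,(proj(P,n["m"],n["T"])*1.4).round(0).tolist())
E
```

```text
0.55 [[433.0, 343.0], [529.0, 190.0]]
0.6 [[428.0, 335.0], [526.0, 182.0]]
0.65 [[421.0, 326.0], [521.0, 175.0]]
0.7 [[414.0, 318.0], [516.0, 167.0]]
0.75 [[407.0, 310.0], [511.0, 159.0]]
```

```bash
python3 - <<'E'
from station import ctrl
print(ctrl.finish_job())
E
```

```text
the job is handed in; nothing more can be done
None
```

The safe is open and the job is handed in at about 40 s. The lid stands by itself at roughly 0.65–0.69 rad (37–40°).

- **Dial:** I pushed the grip ridge round with the shut fingertips and read the graduations in the wrist camera. The stops came out at about 30.1 after the three clockwise turns, 34.9 after the anticlockwise turn, and 20 to within about 0.2. The dial forces I read were about 6 N or less.
- **Handle:** I pinched the bar and turned it clockwise about 0.70–0.79 rad. It came up against a firm stop. I backed off once and pressed again, and it held at the same place.
- **Lid:** The first lift tries did not move it, with up to about 12.6 N upward and 9.6 N sideways on the bar. My reading is that the sideways pressure was jamming the bolt against its strike. Once I took that pressure off, the lid came up with about 4 N, and I released the bar and drew the gripper clear.

**Last checks:**
- The tool read no contact force and the arm was at rest 12 cm above the bar.
- The tool height at release gave a lid angle of 0.69 rad, while the side picture gave about 0.65 rad. Both are above the 0.56 required.
- The teapot, jar and tap looked unmoved in the last side picture.
- **Disagreements:** The bar's rest angle measured about 3.5° off the stated 43°. The top and side cameras differed by about 8 mm on the safe's y position, so I relied on the wrist camera.

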